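# Reassemble the bench filings trap and hold its cover shut

### The arm

A 6-joint arm with a two-finger parallel gripper is mounted at the origin on a cart in front of the work surface, level with it; the furniture and walls round the work are solid. World frame = base frame: x ahead of the robot, y to its left, z up, the work surface at z = 0. Lengths are in mm, angles in rad, forces in N, time in s.
With the tool pointing down it reaches from about 350 to 725 mm from the base axis. Payload 6 kg.
Tool frame: the origin (TCP) lies where the fingers leave the gripper's body, on its centre line; the fingertips stand 73 mm ahead of it and the grasp point (between the pads) lies 54 mm ahead of it; y points along the fingers, x is the direction in which the jaws open and shut, and the axes are right-handed (so a half turn about y gives the same grasp; the last joint's range is limited). The gripper opens to 85 mm and grips with 20 to 120 N. Pads are 22 mm wide; open, the fingers measure 114 mm over their backs; the gripper's body (76 mm by 85 mm) begins 54 mm behind the grasp point. The pads swing forward as they close: fully open they stand 13 mm farther back than shut.
Start: joints at [1.503, 0.04, 0.085, 0, -1.615, -0.334], TCP at [234.618, 552.21, 303.861] pointing down, gripper open.
Joint ranges: [-2.56, 2.56], [-1.29, 2.01], [-1.08, 1.49], [-3.29, 1.98], [-2.81, -0.18], [-2.99, 2.99]. Speed limits (rad/s): [2.57, 2.57, 3.01, 3.14, 3.14, 3.14].

### API

Orientations are given as a rotation vector (axis times angle).
In Python, from rig import r gives the robot as it stands.
- The arm moves only by the tool servo_tool, never from a script. Its argument "rows" is a list of rows, each a list of 7 numbers: the gripper's target within -1 to 1 (fully open at 1, half-way at 0, shut at -1), then the shift along the tool's x, y, z scaled (see below), then the turn, a rotation vector about the tool's x, y, z scaled (see below). In form: [[hand, dx, dy, dz, wx, wy, wz], ...]. A call has 1 to 8 rows; each row shifts and turns the commanded pose from where the row before left it, along the tool's axes as they then stand; what a row does not reach is not made up. The controller multiplies each number of a shift by 0.03 m and each number of a turn by 4 degrees. A row lasts 1/10 s, in which the tool goes at most 50 mm and 8.59 degrees, less where a joint would pass 70% of its speed; a pose out of reach is approached as far as the arm can. A call with a number of a shift or a turn outside -1 to 1 is refused whole. A call with a gripper value outside its range is refused whole. The fingers move at their own pace and stop on an object; "force" is the grip in N (left out, the last holds). Time passes only in rows, so rows that do not move let the fingers close. It gives the time, the measured TCP pose, the force and the opening at its end, in the units of the state.
- r.get_state(): the state, without advancing time (a new reading comes with each control period).
- r.get_image(name): name is "scene" or "side" or "wrist"; returns a dict with "img" (384x512x3 uint8, blue, green, red), "fovy" (degrees; the focal length in pixels is half the picture's height over the tangent of half this angle, whatever the lens; pixels are square), "cx", "cy" (the principal point, pixels), "D" ([k1, k2, p1, p2, k3] as OpenCV has them; the pictures are not rectified), "world_to_cam" (4x4, takes a point from world to camera coordinates); the wrist camera has in their place "tool_from_camera" (4x4, takes a point from camera to tool coordinates, whose origin is the TCP and whose axes are the tool frame's). Camera axes: x right, y down, z forward; pixel columns grow to the right and rows downward; lengths in mm; the calibration is good to about 2 mm. A picture is of the moment at which its call begins: read the wrist's pose just before it. There is no depth.
- r.hand_in(): hands the job in, once; it reports no verdict.
The state is a dict: "time": time; "q": joint angles; "joint_vel": joint speeds; "joint_torque": joint torques, N m; "eef_pos": TCP position; "ee_rot": TCP orientation; "contact_force": force on the tool from outside, world axes, zero at the start; "torque": the same for the moment, N m; "finger_gap": opening from 0.0 (shut) to 1.0 (fully open).
Only numpy, scipy, OpenCV 4.12 (cv2) and the standard library are available. Lean on these libraries where they do the work, as an engineer would, in place of code of your own. Each camera call takes 0.05 s, during which the arm holds its last target. There are 200 camera calls.

### The job

Get the bench's filings trap ready to be locked: nest the loose sieve cup fully down into the matching cup inside the trap, and turn the wing of the quarter-turn stud until it lines up with the slot in the cover through which it must pass. Only then lay the cover in its frame with the wing coming up through the slot, press it flat and fully home against the sprung seal, and finish while still holding it pressed down, so that I can lock the wing over it. Leave the other things on the bench where they are.

Things in the scene. Friction and masses are not known exactly. Their poses are not given: they have to be found in the camera images.
- trap: the filings trap: open grey casing fixed to the bench, 208 mm along its x, 168 mm along its y, black hose spigot on its +x end. Origin: centre of its underside. On its top a raised aluminium frame (upper edge at z = 108 mm) surrounds a recess for the cover
- seat (a point): centre of the recess, on its floor (the seat), at (0, 0, 98) mm of trap; the recess is 186 x 146 mm, 10 mm deep. With the cover home, the cover's origin lies here and its axes are the trap's. A square mouth, 116 x 116 mm, centred 20 mm toward the trap's +x, opens straight down into the casing; the stud stands on the seat 65.5 mm toward -x
- well (a point): point in the trap, at (20, 0, 21) mm of trap: centre of the inner floor of the fixed steel cup inside it. That cup is open at the top, its wall 2.5 mm, inner radius 28 mm at the floor and 33.5 mm at its rim, which is 34 mm above the floor. When the sieve cup is nested, its origin lies here (2 mm play all round, any yaw)
- wing (a joint): angle of the quarter-turn stud about the vertical, rad, counter-clockwise seen from above positive; at 0 the wing lies along the trap's y, which is the line of the slot when the cover is in place; at 1.57 it lies along the trap's x. Turns from -0.5 to 1.62 with light friction (0.05 N m), has no click or stop at 0 and stays where it is left
- wing_top (a point): centre of the top of the wing (on the stud's axis), 34 mm above the seat. The wing is an upright steel plate 32 mm long, 8 mm thick, 26 mm high (from 8 to 34 mm above the seat) on a 10 mm stem; grip it from above across its 8 mm
- seal (a joint): how far the black rubber seal frame round the mouth is pressed down, m; 0 free (its top 4 mm above the seat, the cover then rests on it), 0.004 fully down, level with the seat. It is sprung: 6 N to start it moving, 12 N fully down, of which the cover's own weight gives 3 to 4 N, so a push of about 10 N brings the cover home; it rises again when let go
- coarse_cup: the loose sieve cup: tapered perforated steel cup, 44 mm high, outer radius 26 mm at the foot and 33 mm at the rim, 0.11 kg, standing upright on the bench. Origin: centre of its underside
- bail (a point): middle of the cup's bail handle, a round steel bar 9 mm thick that spans the mouth along the cup's y; 68 mm above the cup's origin, straight and level for 43 mm; grip it across (along the cup's x)
- cover: the cover: flat grey-painted aluminium plate 180 x 140 x 6 mm (x, y, z), about 0.35 kg, lying loose on the bench, pull upwards. Origin: centre of its underside
- pull (a point): middle of the cover's pull, a straight dark bar along the cover's x, 100 mm long, 10 mm wide, 12 mm high, on a post at either end; at (12, 0, 40) mm of cover, that is 34 mm clear above the plate's top to the bar's middle; grip it across (along the cover's y)
- slot (a point): centre of the slot through the cover, at its upper face, at (-65.5, 0, 6) mm of cover; 14 mm along the cover's x, 38 mm along its y
- loupe: small white oval folding loupe, 22 x 34 x 14 mm, origin under its centre; bystander
- screwdriver: slim screwdriver with a dark handle, 135 mm long, 12 mm thick, lying flat, origin under its middle; bystander
- tape: roll of masking tape, 72 mm across and 13 mm high, lying flat, origin under its centre; bystander
- dividers: steel spring dividers lying flat, 131 x 46 x 9 mm, origin under their middle; bystander
Mind the look-alikes: they are no part of the job. What is shaped like the coarse_cup but purple is not meant.

How it is judged:
By the outcome, as a careful person would: the job done as asked, in the order asked, and still so for the second after the job is handed in, while the arm keeps its last pose, push and grip.
It also fails if it takes over 72 s, if anything falls off the work surface, if the arm or the gripper's body presses on something with over 40 N, if the wrist force passes 120 N, or if a joint passes its speed limit or range.

## Working session

There is one attempt and no reset: what is moved stays moved. The work goes in short steps, Python scripts to look and compute and a tool call to move; the robot and the scene stay as the last step left them, time stands still between calls to the robot, and variables do not carry over. Pictures are saved under pics/ and viewed, about 8 in all and at most 12, crops included, and the job is handed in when it is done.

Besides the shell and the picture viewer there is one more tool, called after "Call:" as name([rows], argument=value, ...), one row to a line, values as JSON. servo_tool: Moves the arm, as the interface text tells. Shifts and turns lie within -1 to 1; 1 stands for 0.03 m of shift or 4 degrees of turn. Its arguments: {"type":"object","properties":{"rows":{"type":"array","items":{"type":"array","items":{"type":"number","minimum":-1,"maximum":1}}},"force":{"type":"number"}},"required":["rows"]}

```bash
ls; mkdir -p pics
cat > h.py <<'E'
import numpy as np, cv2
from rig import r
from scipy.spatial.transform import Rotation as R
def cam(name):
    s=r.get_state(); d=r.get_image(name)
    f=d["img"].shape[0]/2/np.tan(np.radians(d["fovy"])/2)
    K=np.array([[f,0,d["cx"]],[0,f,d["cy"]],[0,0,1.]])
    if name=="wrist":
        T=np.eye(4);T[:3,:3]=R.from_rotvec(s["ee_rot"]).as_matrix();T[:3,3]=s["eef_pos"]
        W=np.linalg.inv(T@np.array(d["tool_from_camera"]))
    else: W=np.array(d["world_to_cam"])
    return dict(img=d["img"],K=K,D=np.array(d["D"],float),W=W,s=s)
def ray(c,uv):
    p=cv2.undistortPoints(np.array(uv,float).reshape(-1,1,2),c["K"],c["D"]).reshape(-1,2)
    M=np.linalg.inv(c["W"]); v=np.c_[p,np.ones(len(p))]@M[:3,:3].T
    return M[:3,3],v
def onz(c,uv,z):
    o,v=ray(c,uv); z=np.broadcast_to(z,len(v)); return o+v*((z-o[2])/v[:,2])[:,None]
def proj(c,P):
    return cv2.projectPoints(np.array(P,float).reshape(-1,1,3),cv2.Rodrigues(c["W"][:3,:3])[0],c["W"][:3,3],c["K"],c["D"])[0].reshape(-1,2)
def save(n,c): 
    cv2.imwrite(f"pics/{n}.png",c["img"])
E
python3 - <<'E'
from h import *
a=cam("scene");b=cam("side");c=cam("wrist")
np.set_printoptions(precision=3,suppress=True)
cv2.imwrite("pics/a.png",a["img"]);cv2.imwrite("pics/b.png",b["img"]);cv2.imwrite("pics/w.png",c["img"])
import pickle;pickle.dump((a,b,c),open("first.pkl","wb"))
s=r.get_state();print(s)
for x in(a,b,c):print(np.linalg.inv(x["W"]),x["K"][0],x["D"])
print(R.from_rotvec(s["ee_rot"]).as_matrix())
cv2.imwrite("pics/ab.png",np.vstack([a["img"],b["img"]])[:, :])
E
```

```text
pics
{'time': 0.15, 'q': array([ 1.503,  0.041,  0.084, -0.   , -1.616, -0.334]), 'joint_vel': array([-0.001, -0.001,  0.004,  0.   , -0.   ,  0.001]), 'joint_torque': array([ -0.002, -36.862,  34.768,   6.936,  -0.004,   0.   ]), 'eef_pos': array([234.517, 552.103, 303.101]), 'ee_rot': array([-0.993,  1.498, -1.5  ]), 'contact_force': array([ 0.054, -0.631, -0.361]), 'torque': array([0.004, 0.071, 0.027]), 'finger_gap': 1.000027052200429}
[[  -0.86    -0.253    0.443 -167.318]
 [  -0.51     0.443   -0.738 1135.269]
 [  -0.009   -0.86    -0.51   892.05 ]
 [   0.       0.       0.       1.   ]] [408.976   0.    253.676] [-0.117  0.     0.     0.     0.   ]
[[   0.909   -0.257    0.329  133.514]
 [  -0.417   -0.514    0.75  -897.556]
 [  -0.023   -0.819   -0.574  777.215]
 [   0.       0.       0.       1.   ]] [374.374   0.    257.309] [0.021 0.    0.    0.    0.   ]
[[ -0.392  -0.878  -0.275 303.959]
 [ -0.92    0.375   0.116 523.347]
 [  0.002   0.298  -0.954 371.389]
 [  0.      0.      0.      1.   ]] [315.591   0.    256.508] [0.019 0.    0.    0.    0.   ]
[[-0.391 -0.     0.92 ]
 [-0.92  -0.001 -0.391]
 [ 0.001 -1.     0.   ]]
```

Run:
```python
import cv2
for n in "ab": cv2.imwrite(f"pics/{n}2.png",cv2.resize(cv2.imread(f"pics/{n}.png"),None,fx=1.5,fy=1.5,interpolation=cv2.INTER_CUBIC))
```

```text
(no output)
```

View pics/a2.png

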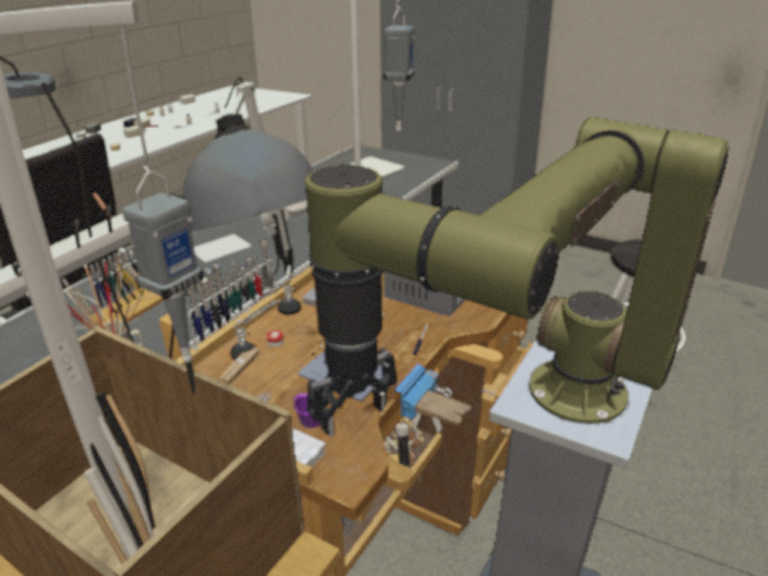

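View pics/b2.png

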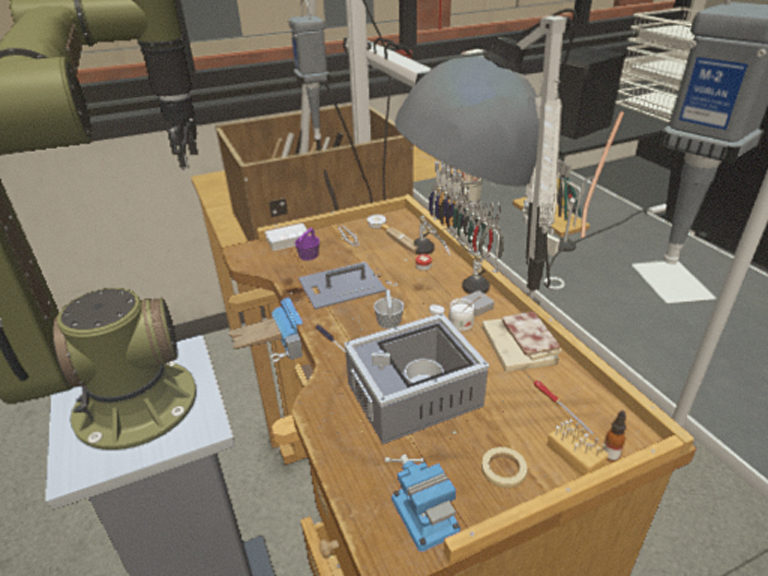

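Run:
```python
from h import *
import pickle;a,b,c=pickle.load(open("first.pkl","rb"))
np.set_printoptions(precision=1,suppress=True)
f=lambda n,uv,z:print(n,onz(b,np.array(uv)/1.5,z))
f("trap",[(347,345),(437,318),(488,364),(380,408)],108)
f("wing",[(381,358)],132); f("mouth ctr",[(425,350)],98)
f("cover",[(300,275),(367,262),(385,293),(316,308)],6)
f("pull",[(328,281),(367,268)],40)
f("cup rim",[(389,309)],44);f("cupfoot",[(389,325)],0);f("cup bail",[(389,295)],68)
f("purple",[(307,255)],0);f("blk knife",[(325,332)],5);f("vise",[(425,460)],100)
f("jar",[(461,325),(425,260),(476,285)],0)
```

```text
trap [[ 383.7 -142.4  108. ]
 [ 570.9 -144.5  108. ]
 [ 586.8 -299.2  108. ]
 [ 374.6 -311.4  108. ]]
wing [[ 414.8 -227.5  132. ]]
mouth ctr [[ 511.2 -207.8   98. ]]
cover [[414.6 279.1   6. ]
 [590.1 259.9   6. ]
 [573.7 111.2   6. ]
 [405.5 127.6   6. ]]
pull [[453.9 172.2  40. ]
 [559.1 183.3  40. ]]
cup rim [[534.5   2.2  44. ]]
cupfoot [[533.5   2.    0. ]]
cup bail [[543.   19.3  68. ]]
purple [[463.5 374.4   0. ]]
blk knife [[394.9  36.    5. ]]
vise [[ 395.  -427.2  100. ]]
jar [[676.7 -68.8   0. ]
 [733.8 209.3   0. ]
 [790.4  50.6   0. ]]
```

Run:
```python
from h import *
import pickle;a,b,c=pickle.load(open("first.pkl","rb"))
np.set_printoptions(precision=1,suppress=True)
def tri(p,q):
    o1,v1=ray(a,[np.array(p)/1.5]);o2,v2=ray(b,[np.array(q)/1.5]);v1=v1[0];v2=v2[0]
    t=np.linalg.lstsq(np.c_[v1,-v2],o2-o1,rcond=None)[0];print(p,o1+t[0]*v1,o2+t[1]*v2)
tri((250,180),(470,120));tri((250,130),(475,58));tri((165,240),(308,48));tri((190,385),(310,130))
```

```text
(250, 180) [794.2 122.7 393.3] [789.2 122.5 384.2]
(250, 130) [785.9 113.3 511.6] [785.7 113.3 511.1]
(165, 240) [579.2 560.6 473.2] [579.1 560.6 472.9]
(190, 385) [541.6 600.5 220. ] [574.5 602.4 253.2]
```

Call:
servo_tool([
  [1,1,0,0,0,-0.94,0],
  [1,1,0,0,0,-0.94,0],
  [1,1,0,0,0,-0.94,0],
  [1,1,0,0,0,-0.94,0],
  [1,1,0,0,0,-0.94,0],
  [1,1,0,0,0,-0.94,0],
  [1,0.5,0,0,0,-0.1,0],
])

```text
time: 0.85
eef_pos: [192.2, 361.7, 304.2]
ee_rot: [-1.209, 1.209, -1.207]
contact_force: [-0.1, 1.2, 0.4]
finger_gap: 0.999
```

Call:
servo_tool([
  [1,1,-0.2,0.7,0,0,0],
  [1,1,-0.2,0.7,0,0,0],
  [1,1,-0.2,0.7,0,0,0],
  [1,1,-0.2,0.7,0,0,0],
  [1,1,-0.2,0.7,0,0,0],
  [1,1,-0.2,0.7,0,0,0],
  [1,1,-0.2,0.7,0,0,0],
  [1,1,-0.2,0.7,0,0,0],
])

```text
time: 1.65
eef_pos: [360.6, 121.7, 352.2]
ee_rot: [-1.208, 1.21, -1.209]
contact_force: [0.5, 0.9, 0.1]
finger_gap: 0.999
```

Call:
servo_tool([
  [1,1,-0.2,0.7,0,0,0],
  [1,1,-0.2,0.7,0,0,0],
  [1,1,-0.2,0.7,0,0,0],
  [1,1,-0.2,0.7,0,0,0],
  [1,0,0,0.8,0,0,0],
  [1,0,0,0,0,0,0],
  [1,0,0,0,0,0,0],
])

```text
time: 2.35
eef_pos: [468.1, 2.9, 375.2]
ee_rot: [-1.21, 1.212, -1.21]
contact_force: [-0.7, 0.4, -0.6]
finger_gap: 0.998
```

Run:
```python
from h import *
c=cam("wrist")
import pickle;pickle.dump(c,open("w1.pkl","wb"));print(c["s"]["eef_pos"],c["s"]["ee_rot"],c["s"]["q"])
cv2.imwrite("pics/w1.png",cv2.resize(c["img"],None,fx=1.5,fy=1.5,interpolation=cv2.INTER_CUBIC))
```

```text
[468.06832908   2.89032042 375.19488466] [-1.21004428  1.21160056 -1.21037317] [ 4.39341549e-01 -2.90336354e-01 -8.51458594e-02 -9.66865672e-05
 -1.77784446e+00  1.12944236e+00]
```

View pics/w1.png

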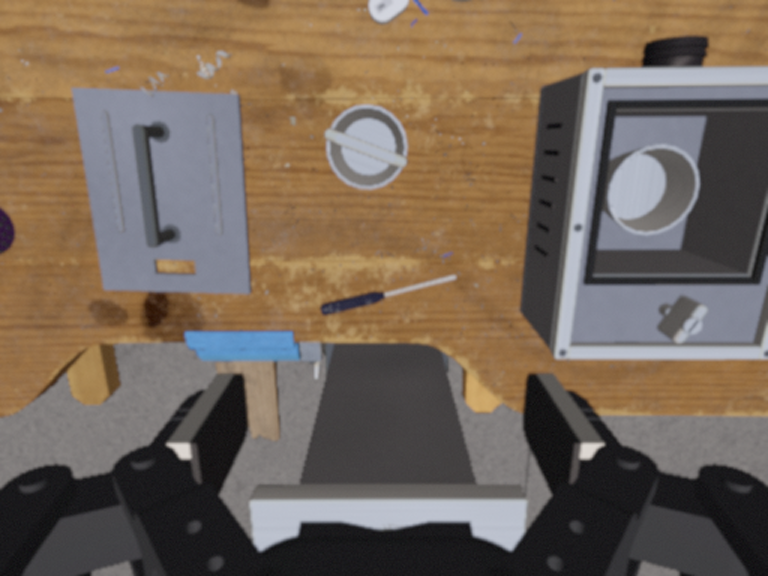

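Run:
```python
from h import *
import pickle;c=pickle.load(open("w1.pkl","rb"))
np.set_printoptions(precision=1,suppress=True)
f=lambda n,uv,z:print(n,onz(c,(np.array(uv)+.5)/1.5-.5,z).round(1).tolist())
f("cup rim",[(367,147)],44);f("bail",[(330,135),(403,161)],72.5)
f("cover",[(75,88),(239,95),(249,293),(105,291)],6);f("pull",[(141,127),(153,246)],46);f("slot",[(175,267)],6)
f("wing",[(684,319)],132); f("wing ends",[(668,330),(700,308)],132)
f("bolts",[(597,77),(562,352),(766,352),(578,228)],108)
f("cup inside rim",[(652,189)],55)
cv2.imwrite("pics/crop1.png",cv2.resize(c["img"][180:240,420:500],None,fx=8,fy=8,interpolation=cv2.INTER_CUBIC))
```

```text
cup rim [[537.4, 18.0, 44.0]]
bail [[546.4, 44.4, 72.5], [527.6, -10.1, 72.5]]
cover [[584.3, 265.6, 6.0], [579.4, 128.1, 6.0], [401.4, 135.8, 6.0], [403.9, 273.8, 6.0]]
pull [[552.6, 196.1, 46.0], [456.8, 201.4, 46.0]]
slot [[427.7, 203.6, 6.0]]
wing [[422.2, -205.2, 132.0]]
wing ends [[414.0, -195.6, 132.0], [430.4, -214.6, 132.0]]
bolts [[580.9, -133.9, 108.0], [385.7, -132.9, 108.0], [385.7, -288.0, 108.0], [482.5, -133.7, 108.0]]
cup inside rim [[504.0, -210.6, 55.0]]
```

Candidates for the sieve cup: the steel one at (367,147) in the wrist picture (side picture 389,310), and the purple one at (0,230) (side 307,243). The steel one is meant, because purple is excluded. I'll go above the steel cup and confirm it in a close-up before gripping.

Call:
servo_tool([
  [0,-0.16,1,0.77,0,0,0],
  [0,-0.16,1,0.77,0,0,0],
  [0,-0.16,1,0.77,0,0,0],
  [0,0,0.5,0,0,1,0],
  [0,0,0.5,0,0,1,0],
  [0,0,0.5,0,0,1,0],
  [0,0,0.5,0,0,1,0],
  [0,0,0.5,0,0,1,0],
])

```text
time: 3.2
eef_pos: [536.7, 18.2, 211.0]
ee_rot: [-1.021, 1.463, -1.463]
contact_force: [-0.0, 0.1, 0.2]
finger_gap: 0.497
```

Call:
servo_tool([
  [0,0,0,0,0,1,0],
  [0,0,0,0,0,1,0],
  [0,0,0,0,0,1,0],
  [0,0,0,0,0,1,0],
  [0,0,0,0,0,1,0],
  [0,0,0,0,0,1,0],
  [0,0,0,0,0,1,0],
  [0,0,0,0,0,1,0],
])

```text
time: 4.0
eef_pos: [536.8, 18.2, 211.6]
ee_rot: [-0.63, 1.84, -1.84]
contact_force: [0.4, 0.1, 0.9]
finger_gap: 0.498
```

Call:
servo_tool([
  [0,0,0,0,0,1,0],
  [0,0,0,0,0,1,0],
  [0,0,0,0,0,1,0],
  [0,0,0,0,0,1,0],
  [0,0,0,0,0,1,0],
  [0,0,0,0,0,1,0],
  [0,0,0,0,0,1,0],
  [0,0,0,0,0,1,0],
])

```text
time: 4.8
eef_pos: [536.8, 18.2, 211.6]
ee_rot: [-0.11, 2.169, -2.168]
contact_force: [-1.2, -0.4, 0.3]
finger_gap: 0.498
```

Call:
servo_tool([
  [0,0,0,0,0,1,0],
  [0,0,0,0,0,1,0],
  [0,0,0,0,0,1,0],
  [0,0,0,0,0,1,0],
  [0,0,0,0,0,1,0],
  [0,0,0,0,0,1,0],
  [0,0,0,0,0,0.2,0],
  [0,0,0,0,0,0,0],
])

```text
time: 5.6
eef_pos: [537.0, 17.9, 211.4]
ee_rot: [-0.338, -2.045, 2.044]
contact_force: [0.3, -0.3, 0.0]
finger_gap: 0.497
```

Run:
```python
from h import *
c=cam("wrist")
import pickle;pickle.dump(c,open("w2.pkl","wb"));print(c["s"]["eef_pos"],c["s"]["q"],R.from_rotvec(c["s"]["ee_rot"]).as_matrix().round(3).tolist(),proj(c,[537.2,17.5,72.5])*1.5)
cv2.imwrite("pics/w2.png",cv2.resize(c["img"],None,fx=1.5,fy=1.5,interpolation=cv2.INTER_CUBIC))
```

```text
[536.99076076  17.88988947 211.40442165] [ 4.07773981e-01 -1.19534160e-01 -2.38354333e-01  1.09068274e-04
 -1.45114305e+00 -7.34756934e-01] [[-0.947, 0.001, -0.321], [0.321, 0.0, -0.947], [-0.001, -1.0, -0.0]] [[382.09840721 309.1604509 ]]
```

View pics/w2.png

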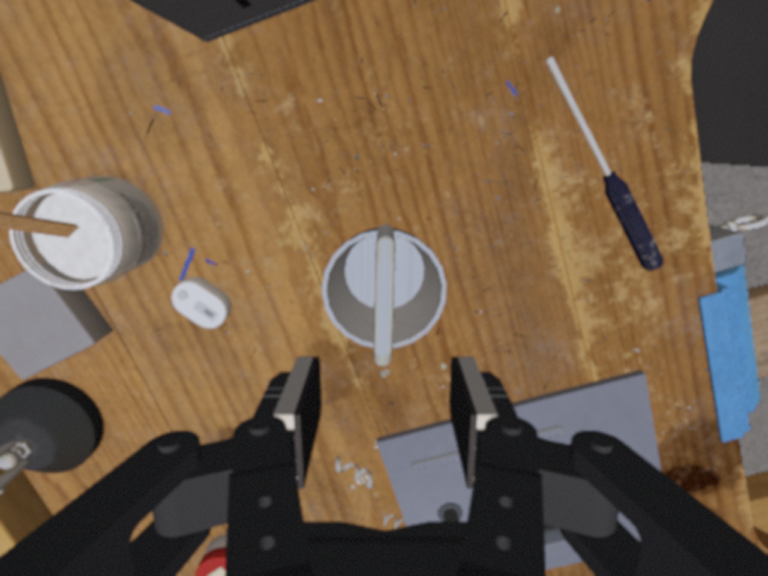

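Run:
```python
from h import *
import pickle;c=pickle.load(open("w2.pkl","rb"))
f=lambda n,uv,z:print(n,onz(c,(np.array(uv)+.5)/1.5-.5,z).round(1).tolist())
f("rim",[(323,289),(446,290),(384,231),(384,347)],44);f("bail",[(385,235),(383,360)],72.5)
```

```text
rim [[566.4, 6.6, 44.0], [505.8, 27.8, 44.0], [526.4, -12.1, 44.0], [546.9, 48.1, 44.0]]
bail [[524.7, -15.3, 72.5], [545.3, 42.1, 72.5]]
```

Steel cup confirmed: rim centred at about (384,289), bail from (385,232) to (383,360), directly under the hand.

Call:
servo_tool([
  [0,0,1,0,0,0,0],
  [0,0,1,0,0,0,0],
  [0,0,0.7,0,0,0,0],
  [0,0,0.28,0,0,0,0],
  [-1,0,0,0,0,0,0],
  [-1,0,0,0,0,0,0],
  [-1,0,0,0,0,0,0],
  [-1,0,0,0,0,0,0],
], force=50)

```text
time: 6.45
eef_pos: [538.0, 17.5, 123.2]
ee_rot: [-0.342, -2.045, 2.044]
contact_force: [-0.5, 0.1, 3.4]
finger_gap: 0.08
```

Call:
servo_tool([
  [-1,0,0,0,0,0,0],
  [-1,0,-0.5,0,0,0,0],
  [-1,0,-1,0,0,0,0],
  [-1,0,-1,0,0,0,0],
  [-1,0,-1,0,0,0,0],
  [-1,0,-1,0,0,0,0],
  [-1,0,-0.2,0,0,0,0],
])

```text
time: 7.15
eef_pos: [538.2, 17.3, 267.6]
ee_rot: [-0.346, -2.048, 2.044]
contact_force: [-0.3, 0.2, -0.7]
finger_gap: 0.082
```

Call:
servo_tool([
  [-1,-0.167,0,0.946,0,0,0],
  [-1,-0.167,0,0.946,0,0,0],
  [-1,-0.167,0,0.946,0,0,0],
  [-1,-0.167,0,0.946,0,0,0],
  [-1,-0.167,0,0.946,0,0,0],
  [-1,-0.167,0,0.946,0,0,0],
  [-1,-0.167,0,0.946,0,0,0],
  [-1,-0.167,0,0.946,0,0,0],
])

```text
time: 7.95
eef_pos: [501.3, -211.4, 262.2]
ee_rot: [-0.338, -2.043, 2.043]
contact_force: [-0.3, -0.1, -1.0]
finger_gap: 0.082
```

Call:
servo_tool([
  [-1,0,0,0,0,0,0],
  [-1,0,0,0,0,0,0],
])

```text
time: 8.15
eef_pos: [501.5, -210.8, 262.0]
ee_rot: [-0.34, -2.042, 2.042]
contact_force: [-0.0, 0.4, -0.9]
finger_gap: 0.082
```

Run:
```python
from h import *
c=cam("wrist")
import pickle;pickle.dump(c,open("w3.pkl","wb"));print(c["s"]["eef_pos"],c["s"]["contact_force"])
cv2.imwrite("pics/w3.png",cv2.resize(c["img"],None,fx=1.5,fy=1.5,interpolation=cv2.INTER_CUBIC))
```

```text
[ 501.47304413 -210.75543613  262.00387745] [-0.03780092  0.41881804 -0.91724916]
```

View pics/w3.png

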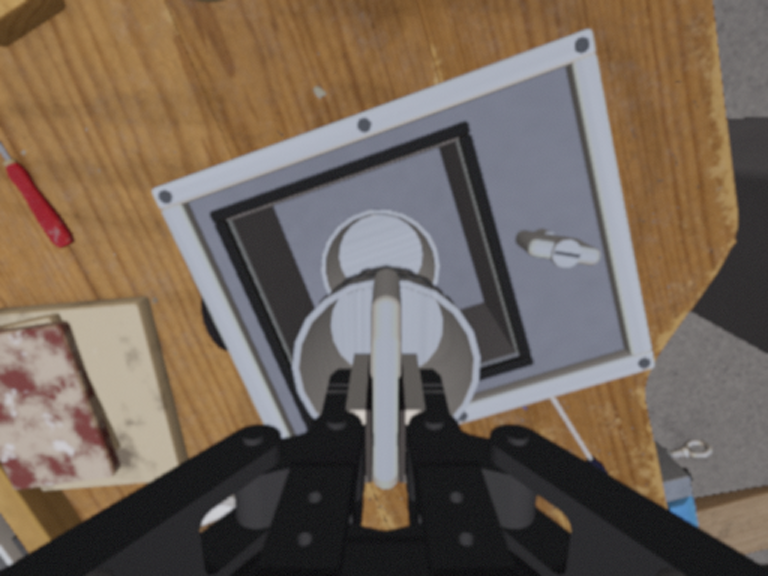

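Run:
```python
from h import *
import pickle;c=pickle.load(open("w3.pkl","rb"))
f=lambda n,uv,z:print(n,onz(c,(np.array(uv)+.5)/1.5-.5,z).round(1).tolist())
f("bolts",[(582,45),(365,125),(166,197),(644,363)],108)
f("fixed rim LR",[(322,262),(439,270)],55);f("top",[(380,211)],55)
f("wing ctr",[(568,253)],132);f("wing ends",[(536,246),(599,258)],132)
f("cup rim LR",[(291,372),(481,372)],262-122+44);f("bail",[(386,275),(386,486)],262-122+72.5)
```

```text
bolts [[385.0, -290.5, 108.0], [482.1, -290.6, 108.0], [579.7, -290.8, 108.0], [385.5, -134.4, 108.0]]
fixed rim LR [[534.1, -228.1, 55.0], [469.3, -200.5, 55.0]]
top [[491.3, -245.6, 55.0]]
wing ctr [[416.8, -212.5, 132.0]]
wing ends [[429.0, -220.0, 132.0], [404.8, -206.0, 132.0]]
cup rim LR [[531.0, -220.6, 184.0], [469.4, -199.4, 184.0]]
bail [[486.4, -250.3, 212.5], [507.8, -188.3, 212.5]]
```

Run:
```python
from h import *
import pickle;c=pickle.load(open("w3.pkl","rb"))
T=R.from_rotvec(c["s"]["ee_rot"]).as_matrix();p=c["s"]["eef_pos"]
t=np.linspace(0,2*np.pi,400)
for off in(-5,0,5):
  for rr in (33,):
    P=np.array([p+T@[rr*np.cos(a),122-44-1,rr*np.sin(a)+off] for a in t]);q=(proj(c,P)+.5)*1.5-.5
    print(off,q.min(0).round(1),q.max(0).round(1),q[q[:,0].argmin()].round(1))
i=cv2.resize(c["img"],None,fx=1.5,fy=1.5)[255:420,270:500];cv2.imwrite("pics/c3.png",cv2.resize(i,None,fx=3,fy=3,interpolation=cv2.INTER_CUBIC))
```

```text
-5 [285.8 294.4] [478.3 466.8] [285.8 381.1]
0 [284.9 279.6] [479.1 455.1] [284.9 367.9]
5 [283.9 264.4] [480.  443.2] [283.9 353. ]
```

View pics/c3.png

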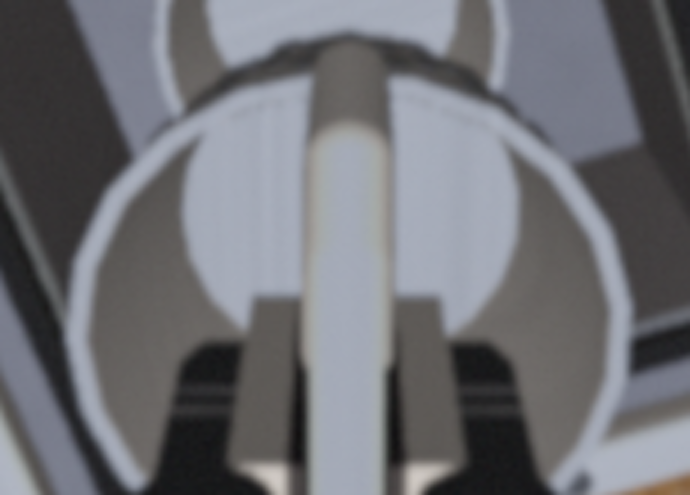

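Call:
servo_tool([
  [-1,-0.08,0.8,0.03,0,0,0],
  [-1,0,1,0,0,0,0],
  [-1,0,0.8,0,0,0,0],
  [-1,0,0.3,0,0,0,0],
  [-1,0,0.3,0,0,0,0],
  [-1,0,0.3,0,0,0,0],
  [-1,0,0.2,0,0,0,0],
  [-1,0,0,0,0,0,0],
])

```text
time: 9.0
eef_pos: [503.7, -211.9, 151.1]
ee_rot: [-0.339, -2.043, 2.043]
contact_force: [0.4, 0.7, -0.9]
finger_gap: 0.079
```

Call:
servo_tool([
  [-1,0,0.1,0,0,0,0],
  [-1,0,0.08,0,0,0,0],
  [-1,0,0.05,0,0,0,0],
  [-1,0,0,0,0,0,0],
])

```text
time: 9.4
eef_pos: [503.8, -212.1, 144.6]
ee_rot: [-0.339, -2.043, 2.043]
contact_force: [0.7, 0.4, -1.2]
finger_gap: 0.079
```

Call:
servo_tool([
  [-1,0,0.04,0,0,0,0],
  [-1,0,0.04,0,0,0,0],
  [-1,0,0,0,0,0,0],
])

```text
time: 9.7
eef_pos: [504.3, -212.4, 144.5]
ee_rot: [-0.342, -2.043, 2.046]
contact_force: [-3.9, 1.6, 8.2]
finger_gap: 0.085
```

Call:
servo_tool([
  [-0.5,0,0,0,0,0,0],
  [-0.5,0,0,0,0,0,0],
  [-0.5,0,-0.3,0,0,0,0],
  [-0.5,0,-0.8,0,0,0,0],
  [-0.5,0,-1,0,0,0,0],
  [-0.5,0,-1,0,0,0,0],
  [-0.5,0.9,-0.7,0.3,0,0,0],
  [-0.5,0.9,0,0.3,0,-1,0],
])

```text
time: 10.5
eef_pos: [447.3, -212.1, 260.3]
ee_rot: [-0.276, -2.084, 2.087]
contact_force: [-0.6, -0.0, 1.2]
finger_gap: 0.248
```

Call:
servo_tool([
  [-0.5,0.9,0,0.3,0,-1,0],
  [-0.5,0,0,0,0,-1,0],
  [-0.5,0,0,0,0,-1,0],
  [-0.5,0,0,0,0,-1,0],
  [-0.5,0,0,0,0,-1,0],
  [-0.5,0,0,0,0,-1,0],
  [-0.5,0,0,0,0,-1,0],
  [-0.5,0,0,0,0,-1,0],
])

```text
time: 11.3
eef_pos: [418.5, -213.5, 256.9]
ee_rot: [-0.313, 2.058, -2.059]
contact_force: [-0.7, -0.4, -0.1]
finger_gap: 0.253
```

Call:
servo_tool([
  [-0.5,0,0,0,0,-1,0],
  [-0.5,0,0,0,0,-1,0],
  [-0.5,0,0,0,0,-1,0],
  [-0.5,0,0,0,0,-1,0],
  [-0.5,0,0,0,0,-1,0],
  [-0.5,0,0,0,0,-1,0],
  [-0.5,0,0,0,0,0,0],
])

```text
time: 12.0
eef_pos: [418.5, -213.4, 256.8]
ee_rot: [-0.677, 1.803, -1.804]
contact_force: [-0.8, 0.1, -0.2]
finger_gap: 0.253
```

Run:
```python
from h import *
c=cam("wrist")
import pickle;pickle.dump(c,open("w4.pkl","wb"));print(c["s"]["eef_pos"],c["s"]["time"],R.from_rotvec(c["s"]["ee_rot"]).as_matrix().round(3).tolist())
cv2.imwrite("pics/w4.png",cv2.resize(c["img"],None,fx=1.5,fy=1.5,interpolation=cv2.INTER_CUBIC))
```

```text
[ 418.47766127 -213.43396022  256.8016008 ] 12.0 [[-0.753, 0.0, 0.658], [-0.658, -0.0, -0.753], [-0.0, -1.0, 0.001]]
```

View pics/w4.png

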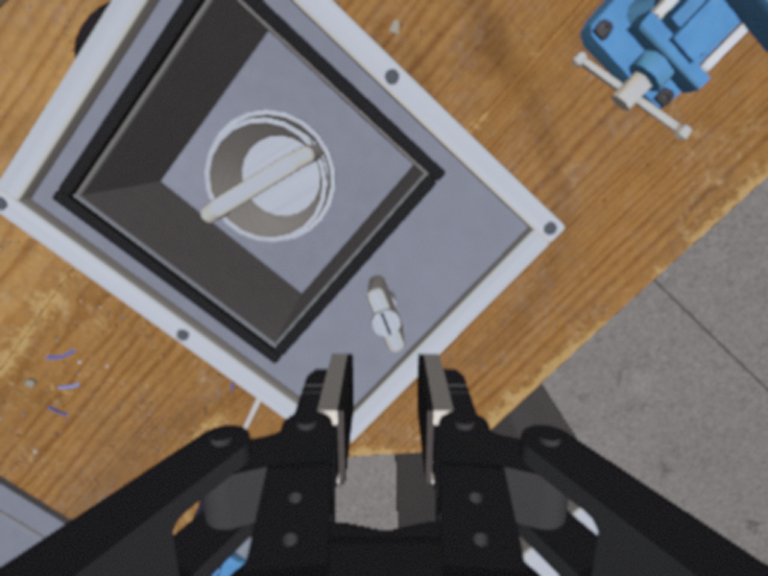

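Run:
```python
from h import *
import pickle;c=pickle.load(open("w4.pkl","rb"))
f=lambda n,uv,z:print(n,onz(c,(np.array(uv)+.5)/1.5-.5,z).round(1).tolist())
f("wing",[(386,323)],132);f("ends",[(375,292),(397,348)],132);f("bolts",[(391,76),(550,228),(2,203),(182,334)],108)
x0,y0=235,180
g=cv2.cvtColor(c["img"],cv2.COLOR_BGR2GRAY)[y0:240,x0:285]; hsv=cv2.cvtColor(c["img"],cv2.COLOR_BGR2HSV)[y0:240,x0:285]
m=((g>150)&(hsv[...,1]<25)).astype(np.uint8)
n,l,st,ce=cv2.connectedComponentsWithStats(m)
k=l[int(323/1.5)-y0,int(380/1.5)-x0]; 
print(st,k); k=k or 1+st[1:,4].argmax()
v,u=np.nonzero(l==k);P=onz(c,np.c_[u+x0,v+y0],132)[:,:2]
w,V=np.linalg.eigh(np.cov(P.T));d=V[:,1];print(P.mean(0),np.degrees(np.arctan2(d[1],d[0])),np.ptp((P-P.mean(0))@V,axis=0),cv2.minAreaRect(P.astype(np.float32)))
cv2.imwrite("pics/c4.png",np.hstack([cv2.resize(x,None,fx=7,fy=7,interpolation=cv2.INTER_NEAREST) for x in(c["img"][y0:240,x0:285],cv2.cvtColor((l==k).astype(np.uint8)*255,cv2.COLOR_GRAY2BGR))]))
```

```text
wing [[417.3, -212.6, 132.0]]
ends [[430.3, -220.2, 132.0], [405.8, -206.8, 132.0]]
bolts [[482.8, -290.7, 108.0], [385.0, -290.6, 108.0], [579.5, -135.6, 108.0], [483.2, -134.9, 108.0]]
[[   0    0   50   60 2526]
 [  10   13   24   42  396]
 [  36   46   14   14   78]] 1
[ 418.60489314 -213.68059265] 152.4782456366293 [12.02769913 30.8545309 ] ((418.1893005371094, -212.88975524902344), (11.737680435180664, 30.48185157775879), 71.79022216796875)
```

View pics/c4.png

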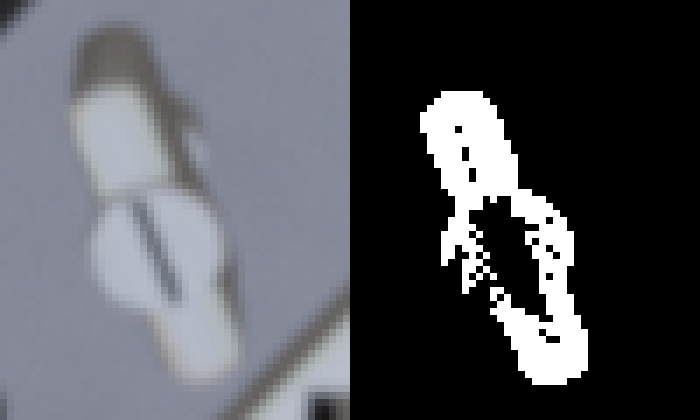

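Call:
servo_tool([
  [-0.4,0.02,0,-0.05,0,0,0],
  [-0.4,0,0.3,0,0,-1,0],
  [-0.4,0,0.4,0,0,-1,0],
  [-0.4,0,0.5,0,0,-1,0],
  [-0.4,0,0.5,0,0,-1,0],
  [-0.4,0,0.5,0,0,-1,0],
  [-0.4,0,0.26,0,0,-0.08,0],
  [-0.4,0,0,0,0,0,0],
], force=40)

```text
time: 12.85
eef_pos: [416.6, -212.6, 181.5]
ee_rot: [-0.931, 1.569, -1.567]
contact_force: [-0.7, 0.1, 0.1]
finger_gap: 0.298
```

Call:
servo_tool([
  [-1,0,0,0,0,0,0],
  [-1,0,0,0,0,0,0],
  [-1,0,0,0,0,0,0],
  [-1,0,0,0,0,0,0],
])

```text
time: 13.25
eef_pos: [417.3, -212.9, 183.5]
ee_rot: [-0.93, 1.565, -1.567]
contact_force: [-1.2, -0.1, 3.6]
finger_gap: 0.083
```

Call:
servo_tool([
  [-1,0,0,0,0,0.5,0],
  [-1,0,0,0,0,1,0],
  [-1,0,0,0,0,1,0],
  [-1,0,0,0,0,1,0],
  [-1,0,0,0,0,1,0],
  [-1,0,0,0,0,1,0],
  [-1,0,0,0,0,1,0],
  [-1,0,0,0,0,1,0],
])

```text
time: 14.05
eef_pos: [417.5, -212.6, 183.4]
ee_rot: [-0.534, 1.911, -1.913]
contact_force: [0.4, 1.5, 4.3]
finger_gap: 0.085
```

Call:
servo_tool([
  [-1,0,0,0,0,1,0],
  [-1,0,0,0,0,1,0],
  [-1,0,0,0,0,1,0],
  [-1,0,0,0,0,1,0],
  [-1,0,0,0,0,1,0],
  [-1,0,0,0,0,1,0],
  [-1,0,0,0,0,1,0],
  [-1,0,0,0,0,0.8,0],
])

```text
time: 14.85
eef_pos: [417.9, -212.5, 183.5]
ee_rot: [0.001, 2.219, -2.219]
contact_force: [1.3, 1.6, 2.7]
finger_gap: 0.079
```

Run:
```python
from h import *
s=r.get_state();print(s["eef_pos"],s["contact_force"],s["torque"],s["finger_gap"],R.from_rotvec(s["ee_rot"]).as_matrix().round(4).tolist())
```

```text
[ 417.93236097 -212.48399163  183.47183173] [1.29429973 1.5988868  2.72346474] [ 0.37919936 -0.449664    0.00983581] 0.07896054045210947 [[-1.0, 0.003, 0.0021], [-0.0021, -0.0002, -1.0], [-0.003, -1.0, 0.0002]]
```

Call:
servo_tool([
  [-1,0,0,0,0,0,0],
  [-0.4,0,0,0,0,0,0],
  [-0.4,0,0,0,0,0,0],
  [-0.4,0,-0.5,0,0,0,0],
  [-0.4,0,-1,0,0,0,0],
  [-0.4,0,-1,0,0,0,0],
  [-0.4,0,-0.5,0,0,0,0],
  [-0.4,0,0,0,0,0,0],
])

```text
time: 15.65
eef_pos: [417.6, -213.0, 275.5]
ee_rot: [-0.0, 2.216, -2.218]
contact_force: [0.5, -0.2, 0.1]
finger_gap: 0.303
```

Run:
```python
from h import *
c=cam("wrist")
import pickle;pickle.dump(c,open("w5.pkl","wb"));print(c["s"]["eef_pos"],c["s"]["time"])
u,v=proj(c,[417,-212.5,132])[0].astype(int);print(u,v)
x0,y0=u-25,v-35;i=c["img"][y0:y0+60,x0:x0+50]
hsv=cv2.cvtColor(i,cv2.COLOR_BGR2HSV);m=((hsv[...,2]>150)&(hsv[...,1]<25)).astype(np.uint8)
n,l,st,ce=cv2.connectedComponentsWithStats(m);k=1+st[1:,4].argmax();print(st)
a=cv2.resize(c["img"],None,fx=1.1,fy=1.1);b=cv2.resize(i,None,fx=4,fy=4,interpolation=cv2.INTER_NEAREST)
o=np.zeros((max(a.shape[0],240),a.shape[1]+200,3),np.uint8);o[:a.shape[0],:a.shape[1]]=a;o[:240,a.shape[1]:]=b;cv2.imwrite("pics/w5.png",o);print(x0,y0,a.shape)
```

```text
[ 417.63398986 -212.9528648   275.52485103] 15.65
257 204
[[   0    0   50   60 2591]
 [  16   14   18   42  407]
 [  22   39    2    2    2]]
232 169 (422, 563, 3)
```

View pics/w5.png

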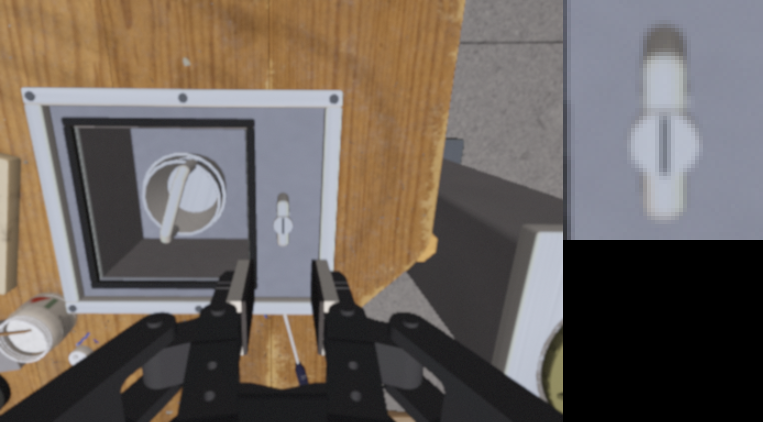

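The cup sits concentric in the well, and the wing (at about 283,225 in this picture) now lies along the trap's y. Next is the cover.

Call:
servo_tool([
  [-0.2,-0.2,0,-0.98,0,0,0],
  [-0.2,-0.2,0,-0.98,0,0,0],
  [-0.2,-0.2,0,-0.98,0,0,0],
  [-0.2,-0.2,0,-0.98,0,0,0],
  [-0.2,-0.2,0,-0.98,0,0,0],
  [-0.2,-0.2,0,-0.98,0,0,0],
  [-0.2,-0.2,0,-0.98,0,0,0],
  [-0.2,-0.2,0,-0.98,0,0,0],
])

```text
time: 16.5
eef_pos: [463.6, 24.0, 270.9]
ee_rot: [-0.008, 2.219, -2.221]
contact_force: [1.0, -1.1, 0.4]
finger_gap: 0.399
```

Call:
servo_tool([
  [-0.2,-0.2,0,-0.98,0,0,0],
  [-0.2,-0.2,0,-0.98,0,0,0],
  [-0.2,-0.2,0,-0.98,0,0,0],
  [-0.2,-0.2,0,-0.98,0,0,0],
  [-0.2,-0.2,0,-0.98,0,0,0],
  [-0.2,-0.2,0,-0.98,0,0,0],
  [-0.2,0,0,0,0,-1,0],
  [-0.2,0,0,0,0,-1,0],
])

```text
time: 17.3
eef_pos: [498.7, 200.1, 270.1]
ee_rot: [-0.163, 2.144, -2.148]
contact_force: [0.2, -0.2, 0.1]
finger_gap: 0.4
```

Call:
servo_tool([
  [-0.2,0,0,0,0,-1,0],
  [-0.2,0,0,0,0,-1,0],
  [-0.2,0,0,0,0,-1,0],
  [-0.2,0,0,0,0,-1,0],
  [-0.2,0,0,0,0,-1,0],
  [-0.2,0,0,0,0,-1,0],
  [-0.2,0,0,0,0,-1,0],
  [-0.2,0,0,0,0,-1,0],
])

```text
time: 18.1
eef_pos: [498.8, 199.1, 270.6]
ee_rot: [-0.67, 1.812, -1.813]
contact_force: [0.0, -0.4, -0.2]
finger_gap: 0.399
```

Call:
servo_tool([
  [-0.2,0,0,0,0,-1,0],
  [-0.2,0,0,0,0,-1,0],
  [-0.2,0,0,0,0,-1,0],
  [-0.2,0,0,0,0,-1,0],
  [-0.2,0,0,0,0,-1,0],
  [-0.2,0,0,0,0,-1,0],
  [-0.2,0,0,0,0,-1,0],
  [-0.2,0,0,0,0,-1,0],
])

```text
time: 18.9
eef_pos: [498.7, 199.1, 270.6]
ee_rot: [-1.051, 1.432, -1.432]
contact_force: [-0.1, -0.6, -0.1]
finger_gap: 0.402
```

Call:
servo_tool([
  [-0.2,0,0,0,0,-1,0],
  [-0.2,0,0,0,0,-1,0],
  [-0.2,0,0,0,0,-1,0],
  [-0.2,0,0,0,0,-0.9,0],
  [-0.2,0,0,0,0,0,0],
])

```text
time: 19.4
eef_pos: [498.8, 199.2, 270.8]
ee_rot: [-1.194, 1.237, -1.236]
contact_force: [0.6, 0.7, -1.5]
finger_gap: 0.397
```

Run:
```python
from h import *
c=cam("wrist")
import pickle;pickle.dump(c,open("w6.pkl","wb"));print(c["s"]["eef_pos"],c["s"]["time"],c["s"]["q"],R.from_rotvec(c["s"]["ee_rot"]).as_matrix().round(4).tolist())
cv2.imwrite("pics/w6.png",cv2.resize(c["img"],None,fx=1.5,fy=1.5,interpolation=cv2.INTER_CUBIC))
```

```text
[498.79678211 199.16880492 270.78769541] 19.4 [ 7.54182818e-01 -1.27210654e-01 -1.37155235e-01 -5.01894194e-04
 -1.56351058e+00  7.79941937e-01] [[-0.0367, -0.0023, 0.9993], [-0.9993, -0.0015, -0.0367], [0.0015, -1.0, -0.0022]]
```

View pics/w6.png

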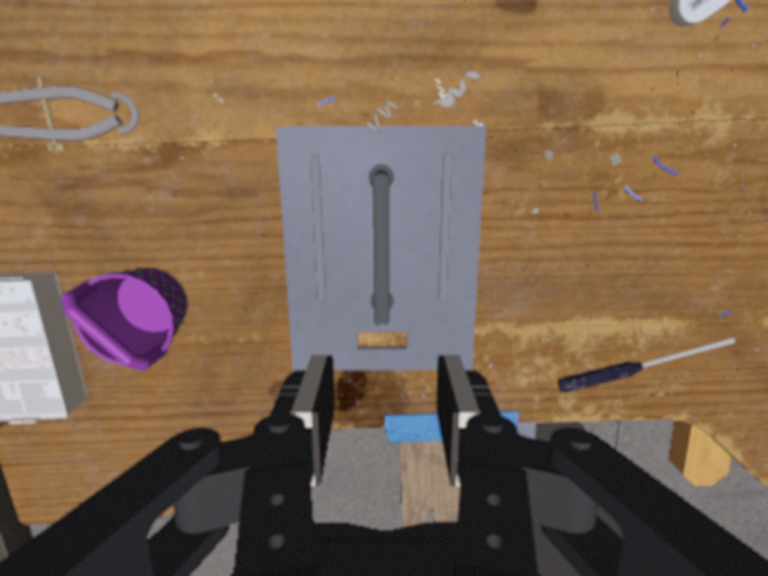

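Run:
```python
from h import *
import pickle;c=pickle.load(open("w6.pkl","rb"))
f=lambda n,uv,z:print(n,onz(c,(np.array(uv)+.5)/1.5-.5,z).round(1).tolist())
f("corners",[(277.5,127),(485,126),(473,370),(292,370)],6);f("pull",[(381,172),(381,323)],46);f("slot",[(357,332),(407,332),(407,347),(357,347)],6)
i=c["img"].astype(int); m=((i[...,0]>i[...,2]-5)&(i[...,0]>60)).astype(np.uint8); m[248:]=0
m=cv2.morphologyEx(m,cv2.MORPH_OPEN,np.ones((5,5)));n,l,st,ce=cv2.connectedComponentsWithStats(m);k=l[200,220];print(st[k])
cs=cv2.findContours((l==k).astype(np.uint8),cv2.RETR_EXTERNAL,cv2.CHAIN_APPROX_NONE)[0];p=max(cs,key=len).reshape(-1,2)
P=onz(c,p,6)[:,:2].astype(np.float32);print(cv2.minAreaRect(P))
```

```text
corners [[584.2, 268.0, 6.0], [579.7, 130.3, 6.0], [399.9, 134.9, 6.0], [405.3, 275.8, 6.0]]
pull [[555.3, 200.1, 46.0], [457.8, 204.1, 46.0]]
slot [[435.3, 223.5, 6.0], [433.8, 185.5, 6.0], [421.4, 185.8, 6.0], [422.9, 224.2, 6.0]]
[  185    84   138   164 20238]
((491.8950500488281, 202.65919494628906), (138.95755004882812, 180.6768341064453), 88.09085083007812)
```

Call:
servo_tool([
  [-0.2,-0.1,1,0.17,0,0,0],
  [-0.2,0,1,0,0,0,0],
  [-0.2,0,1,0,0,0,0],
  [-0.2,0,1,0,0,0,0],
  [-0.2,0,1,0,0,0,0],
  [-0.2,0,0.6,0,0,0,0],
  [-0.2,0,0.26,0,0,0,0],
  [-0.2,0,0,0,0,0,0],
], force=90)

```text
time: 20.25
eef_pos: [503.9, 201.7, 95.4]
ee_rot: [-1.194, 1.238, -1.238]
contact_force: [0.0, -0.6, 0.3]
finger_gap: 0.4
```

Call:
servo_tool([
  [-1,0,0,0,0,0,0],
  [-1,0,0,0,0,0,0],
  [-1,0,0,0,0,0,0],
  [-1,0,0,0,0,0,0],
  [-1,0,0,0,0,0,0],
])

```text
time: 20.75
eef_pos: [505.1, 202.7, 98.1]
ee_rot: [-1.188, 1.236, -1.236]
contact_force: [-1.2, 1.3, 6.0]
finger_gap: 0.098
```

Call:
servo_tool([
  [-1,0,-0.3,0,0,0,0],
  [-1,0,-0.8,0,0,0,0],
  [-1,0,-1,0,0,0,0],
  [-1,0,-1,0,0,-0.25,0],
  [-1,0,-1,0,0,-0.25,0],
  [-1,0,-1,0,0,0,0],
  [-1,0,-1,0,0,0,0],
  [-1,0,0,0,0,0,0],
])

```text
time: 21.55
eef_pos: [505.2, 202.2, 284.1]
ee_rot: [-1.202, 1.208, -1.212]
contact_force: [-0.0, 0.7, -2.1]
finger_gap: 0.093
```

Call:
servo_tool([
  [-1,0.6,0,0,0,0,0],
  [-1,0.9,0,0,0,0,0],
  [-1,0.98,0,0,0,0,0],
  [-1,0.98,0,0,0,0,0],
  [-1,0.98,0,0,0,0,0],
  [-1,0.98,0,0,0,0,0],
  [-1,0.98,0,0,0,0,0],
  [-1,0.98,0,0,0,0,0],
])

```text
time: 22.35
eef_pos: [502.7, -21.1, 277.4]
ee_rot: [-1.211, 1.214, -1.21]
contact_force: [-0.4, 0.3, -4.2]
finger_gap: 0.096
```

Call:
servo_tool([
  [-1,0.98,0,-0.1,0,0,0],
  [-1,0.98,0,-0.1,0,0,0],
  [-1,0.98,0,-0.1,0,0,0],
  [-1,0.98,0,0,0,0,0],
  [-1,0.8,0,0,0,0,0],
  [-1,0.5,0,0,0,0,0],
  [-1,0,0,0,0,0,0],
  [-1,0,0,0,0,0,0],
])

```text
time: 23.15
eef_pos: [493.6, -176.1, 277.9]
ee_rot: [-1.209, 1.214, -1.21]
contact_force: [-1.0, 0.5, -3.9]
finger_gap: 0.094
```

Run:
```python
from h import *
c=cam("wrist");b=cam("side")
import pickle;pickle.dump((c,b),open("w7.pkl","wb"));s=c["s"];print(s["eef_pos"],s["time"],s["contact_force"],s["finger_gap"],R.from_rotvec(s["ee_rot"]).as_matrix().round(4).tolist())
o=np.hstack([c["img"][:,60:460],b["img"][140:340,180:380].repeat(2,0).repeat(2,1)[:384]]);cv2.imwrite("pics/w7.png",o)
```

```text
[ 493.64094177 -176.13069723  277.92037608] 23.15 [-1.00354902  0.5388145  -3.87113515] 0.09390373901100102 [[-0.0036, -0.0029, 1.0], [-1.0, 0.0006, -0.0036], [-0.0006, -1.0, -0.0029]]
```

View pics/w7.png

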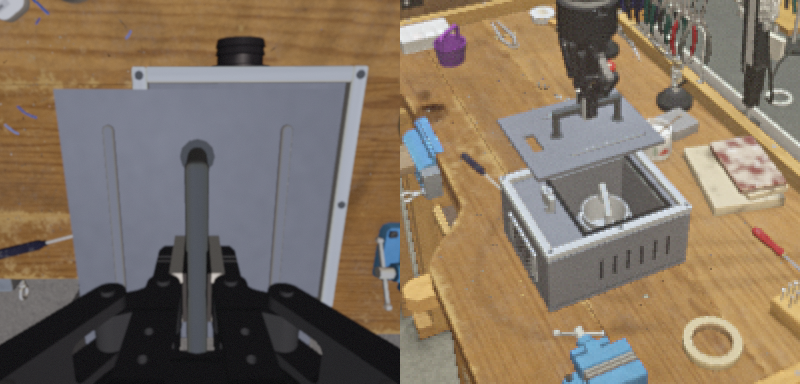

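```bash
cat > pose.py <<'E'
from h import *
from scipy.optimize import least_squares
def fit(c,b,wc,sc):
    # wc/sc: {cover-local point: pixel}
    T=R.from_rotvec(c["s"]["ee_rot"]);p=np.array(c["s"]["eef_pos"])
    def res(x):
        Q=R.from_rotvec(x[3:])
        e=[]
        for cc,d,w in((c,wc,1.),(b,sc,1.)):
            if d: e.append(w*(proj(cc,Q.apply(np.array(list(d.keys()),float))+x[:3])-np.array(list(d.values()))).ravel())
        return np.concatenate(e)
    s=least_squares(res,np.r_[p+[-12,0,-96],0,0,0],x_scale=np.r_[1,1,1,.01,.01,.01],loss="soft_l1")
    print("origin",s.x[:3].round(1),"rel tcp",(s.x[:3]-p).round(1),"rotdeg",np.degrees(s.x[3:]).round(2));print("res",res(s.x).reshape(-1,2).round(1).tolist());return s.x
E
python3 - <<'E'
from pose import *
import pickle;c,b=pickle.load(open("w7.pkl","rb"))
g=cv2.cvtColor(c["img"],cv2.COLOR_BGR2GRAY)
# horizontal-edge / side-edge subpixel hints
gy=cv2.Sobel(cv2.GaussianBlur(g,(3,3),0),cv2.CV_32F,0,1);gx=cv2.Sobel(cv2.GaussianBlur(g,(3,3),0),cv2.CV_32F,1,0)
print("far edge",[(u,75+int(np.abs(gy[75:105,u]).argmax())) for u in range(120,410,20)])
print("L",[(105+int(np.abs(gx[v,105:150]).argmax()),v) for v in range(100,260,20)])
print("Rr",[(380+int(np.abs(gx[v,380:425]).argmax()),v) for v in range(100,280,20)])
W={(90,70,6):(115,91),(90,-70,6):(410,83)}
S={(-90,70,6):(229,199.5),(-90,-70,6):(254,228),(90,-70,6):(311.5,210.5)}
fit(c,b,W,S)
E
```

```text
far edge [(120, 80), (140, 85), (160, 88), (180, 83), (200, 79), (220, 82), (240, 82), (260, 82), (280, 82), (300, 82), (320, 81), (340, 81), (360, 81), (380, 81), (400, 81)]
L [(114, 100), (117, 120), (119, 140), (122, 160), (125, 180), (127, 200), (123, 220), (106, 240)]
Rr [(408, 100), (405, 120), (402, 140), (399, 160), (397, 180), (394, 200), (391, 220), (388, 240), (386, 260)]
origin [ 481.3 -180.   183.7] rel tcp [-12.3  -3.8 -94.3] rotdeg [0.15 1.53 1.24]
res [[0.2, 0.0], [-0.1, -0.2], [-1.6, -0.7], [-4.8, 0.8], [0.8, -1.0]]
```

Run:
```python
from pose import *
import pickle;c,b=pickle.load(open("w7.pkl","rb"))
g=cv2.GaussianBlur(cv2.cvtColor(c["img"],cv2.COLOR_BGR2GRAY),(3,3),0).astype(float)
for v in(125,140,155):print(v,"ribL",g[v,150:186].astype(int).tolist(),"ribR",g[v,328:364].astype(int).tolist())
for u in(118,124,130):print(u,g[80:102,u].astype(int).tolist())
i=b["img"].astype(int)
m=((i[...,0]>i[...,2]+3)).astype(np.uint8)
print("side rows: first/last cover pixel")
for v in range(196,234,2):
    k=np.nonzero(m[v,215:330])[0]+215; d=np.split(k,np.nonzero(np.diff(k)>1)[0]+1); print(v,[(int(x[0]),int(x[-1])) for x in d if len(x)>2])
```

```text
125 ribL [128, 127, 127, 128, 128, 128, 128, 129, 129, 129, 129, 128, 127, 125, 122, 120, 117, 115, 114, 114, 115, 119, 123, 127, 129, 130, 130, 130, 130, 130, 130, 130, 130, 130, 130, 130] ribR [123, 123, 123, 123, 123, 124, 124, 124, 124, 124, 124, 123, 122, 120, 115, 110, 107, 107, 109, 111, 113, 114, 115, 116, 118, 119, 119, 120, 120, 120, 120, 120, 120, 120, 120, 119]
140 ribL [129, 128, 128, 128, 128, 128, 128, 128, 128, 128, 128, 126, 123, 120, 121, 122, 123, 123, 123, 124, 124, 122, 118, 112, 111, 117, 125, 129, 130, 130, 130, 130, 130, 130, 130, 130] ribR [123, 123, 123, 124, 123, 124, 124, 124, 124, 123, 119, 110, 102, 104, 113, 120, 123, 124, 124, 124, 124, 124, 123, 122, 121, 121, 121, 121, 121, 121, 121, 121, 121, 121, 121, 121]
155 ribL [127, 127, 127, 128, 128, 128, 128, 128, 128, 128, 128, 128, 126, 123, 120, 120, 122, 124, 124, 124, 124, 124, 123, 119, 113, 108, 111, 120, 125, 127, 127, 127, 127, 127, 127, 127] ribR [123, 123, 123, 123, 123, 123, 123, 122, 121, 116, 106, 101, 106, 115, 121, 123, 123, 124, 124, 124, 123, 121, 119, 119, 121, 122, 122, 122, 122, 122, 12
[... 569 characters left out ...]
, (260, 304)]
204 [(231, 255), (260, 307)]
206 [(233, 255), (260, 308)]
208 [(234, 241), (248, 254), (260, 295), (299, 310)]
210 [(236, 241), (249, 289), (292, 310)]
212 [(237, 243), (251, 283), (285, 303)]
214 [(238, 244), (252, 276), (278, 297)]
216 [(240, 246), (249, 269), (272, 290), (298, 301)]
218 [(241, 285), (295, 297), (300, 302)]
220 [(242, 279), (296, 298), (302, 304)]
222 [(216, 218), (244, 271), (298, 300), (304, 306)]
224 [(218, 220), (245, 266), (300, 302), (305, 308)]
226 [(237, 244), (246, 259), (302, 304), (307, 309)]
228 [(232, 238), (248, 251), (258, 260), (303, 305), (309, 311)]
230 [(232, 234), (240, 248), (305, 307), (311, 313)]
232 [(232, 253), (307, 309), (313, 315)]
```

Run:
```python
from h import *
from scipy.optimize import least_squares
import pickle;c,b=pickle.load(open("w7.pkl","rb"))
p=np.array(c["s"]["eef_pos"])
S=np.array([(-90,70,6),(-90,-70,0),(90,-70,3),(90,70,6)],float);Su=np.array([(228.5,199.8),(249.5,229.5),(311.5,209.5),(286,184)])
L=np.array([(80,70,6),(40,70,6)],float);Rr=L*[1,-1,1];rl=np.array([(80,44.4,6),(40,44.4,6)]);rr=rl*[1,-1,1]
def res(x,ws=1.):
    Q=R.from_rotvec(x[3:6]);f=lambda cc,P:proj(cc,Q.apply(P)+x[:3])
    e=(f(b,S)-Su-x[6:8]).ravel()*ws
    l=f(c,L);q=f(c,Rr);a=f(c,rl);d=f(c,rr);k=f(c,L[:1]+[10,0,0])[0]
    return np.r_[e,l[:,0]-(114+.13*(l[:,1]-100)),q[:,0]-(408-.1375*(q[:,1]-100)),(a[:,0]+d[:,0])/2-257,.5*(k[1]-90),(x[6:8])/1.,x[4]/.01,(x[2]-(p[2]-95))/3]
for ws in(1,.3,0):
    s=least_squares(res,np.r_[p+[-12,0,-96],0,0,0,0,0],args=(ws,),x_scale=np.r_[1,1,1,.01,.01,.01,1,1])
    print(ws,(s.x[:3]-p).round(1),np.degrees(s.x[3:6]).round(2),s.x[6:].round(1),s.fun.round(1).tolist())
```

```text
1 [-13.    0.7 -94.6] [-4.03  0.1   0.05] [-1.  -0.6] [-0.6, 0.6, -1.2, -0.3, 0.5, -1.1, 0.3, 0.2, -0.6, 0.1, -0.5, -0.3, 0.7, 0.9, -0.3, -1.0, -0.6, 0.2, 0.1]
0.3 [-13.3   1.3 -94.4] [-5.25  0.01 -0.12] [-0.4 -0.2] [-0.4, 0.2, -0.7, -0.4, -0.1, -0.6, -0.1, 0.0, -0.2, 0.2, -0.1, -0.2, 0.2, 0.2, -0.1, -0.4, -0.2, 0.0, 0.2]
0 [-13.5   1.4 -94.3] [-5.55  0.03 -0.2 ] [0. 0.] [-0.0, 0.0, -0.0, -0.0, -0.0, -0.0, -0.0, -0.0, -0.1, 0.2, 0.1, -0.1, 0.1, -0.0, 0.0, 0.0, 0.0, 0.1, 0.2]
```

Run:
```python
from h import *
from scipy.optimize import least_squares
import pickle;c,b=pickle.load(open("w7.pkl","rb"));d=pickle.load(open("w6.pkl","rb"))
p=np.array(c["s"]["eef_pos"])
S=np.array([(-90,70,6),(-90,-70,0),(90,-70,3),(90,70,6)],float);Su=np.array([(228.5,199.8),(249.5,229.5),(311.5,209.5),(286,184)])
for roll in(-6,-5,-4,-3,-2,-1,0,1):
    def res(x): return np.r_[(proj(b,R.from_euler("xyz",[np.radians(roll),0,x[3]]).apply(S)+x[:3])-Su).ravel(),(x[2]-(p[2]-95))/2]
    s=least_squares(res,np.r_[p+[-12,0,-96],0],x_scale=[1,1,1,.01]);print(roll,round(s.cost,2),(s.x[:3]-p).round(1),np.degrees(s.x[3]).round(2),s.fun.round(1).tolist())
g=cv2.GaussianBlur(cv2.cvtColor(d["img"],cv2.COLOR_BGR2GRAY),(3,3),0).astype(int)
for v in(120,150):print(v,180,g[v,180:222].tolist(),290,g[v,290:330].tolist())
# bar in w7
g=cv2.GaussianBlur(cv2.cvtColor(c["img"],cv2.COLOR_BGR2GRAY),(3,3),0).astype(int)
for v in(180,200,220):print(v,235,g[v,235:285].tolist())
```

```text
-6 4.36 [-11.3  -3.3 -95.3] -0.11 [-0.4, 1.5, -1.1, -0.8, 0.9, -1.6, 0.6, 1.0, -0.1]
-5 2.75 [-11.2  -3.  -95.4] -0.0 [-0.4, 1.1, -0.9, -0.4, 0.9, -1.3, 0.6, 0.5, -0.2]
-4 1.73 [-11.   -2.6 -95.5] 0.11 [-0.4, 0.7, -0.8, -0.1, 0.8, -1.0, 0.5, 0.1, -0.2]
-3 1.25 [-10.8  -2.2 -95.6] 0.23 [-0.5, 0.4, -0.7, 0.3, 0.8, -0.7, 0.4, -0.3, -0.3]
-2 1.31 [-10.7  -1.8 -95.7] 0.35 [-0.5, 0.0, -0.6, 0.7, 0.8, -0.4, 0.3, -0.7, -0.4]
-1 1.89 [-10.5  -1.4 -95.8] 0.47 [-0.6, -0.3, -0.5, 1.0, 0.8, -0.2, 0.3, -1.1, -0.4]
0 2.95 [-10.3  -1.  -96. ] 0.6 [-0.6, -0.7, -0.4, 1.3, 0.8, 0.1, 0.2, -1.5, -0.5]
1 4.48 [-10.2  -0.7 -96.1] 0.73 [-0.6, -1.0, -0.2, 1.7, 0.7, 0.4, 0.1, -1.9, -0.5]
120 180 [113, 113, 112, 112, 114, 119, 128, 136, 139, 140, 140, 141, 141, 141, 140, 140, 140, 139, 140, 141, 141, 141, 141, 141, 141, 140, 136, 133, 133, 136, 137, 135, 132, 131, 134, 138, 139, 140, 140, 140, 140, 141] 290 [136, 136, 135, 130, 125, 126, 132, 136, 136, 134, 132, 133, 136, 136, 136, 136, 135, 134, 134, 133, 133, 133, 133, 134, 134, 134, 134, 134, 133, 133, 132, 130, 126, 122, 119, 119, 120, 123, 125, 127]
150 1
[... 422 characters left out ...]
 235 [127, 126, 126, 126, 125, 125, 126, 124, 114, 94, 78, 76, 79, 81, 82, 83, 84, 85, 85, 85, 85, 84, 84, 83, 83, 83, 82, 82, 81, 81, 80, 78, 78, 91, 110, 123, 125, 125, 125, 125, 125, 125, 125, 125, 125, 125, 125, 125, 125, 125]
200 235 [126, 126, 126, 126, 126, 126, 127, 125, 119, 102, 83, 75, 78, 81, 82, 83, 84, 85, 85, 85, 85, 84, 84, 84, 84, 83, 83, 83, 82, 81, 80, 78, 80, 93, 111, 123, 125, 125, 126, 126, 126, 127, 127, 126, 126, 126, 126, 125, 125, 124]
220 235 [123, 123, 123, 123, 123, 123, 124, 125, 122, 109, 89, 76, 76, 80, 82, 83, 84, 85, 84, 85, 85, 85, 84, 83, 83, 83, 82, 82, 81, 81, 80, 78, 82, 96, 114, 123, 125, 125, 125, 125, 125, 125, 125, 125, 124, 124, 124, 124, 124, 124]
```

Call:
servo_tool([
  [-1,0.6,0,0.05,0,0,0],
  [-1,0.6,0,0,0,0,0],
  [-1,0.13,0,0,0,0,0.5],
  [-1,0,0,0,0,0,0.45],
  [-1,0,0,0,0,0,0],
  [-1,0,0,0,0,0,0],
  [-1,0,0,0,0,0,0],
])

```text
time: 23.95
eef_pos: [495.9, -215.3, 279.5]
ee_rot: [-1.16, 1.241, -1.162]
contact_force: [0.1, 0.2, -3.0]
finger_gap: 0.088
```

Run:
```python
from h import *
c=cam("wrist");b=cam("side")
import pickle;pickle.dump((c,b),open("w8.pkl","wb"));s=c["s"];print(s["eef_pos"],s["time"],s["contact_force"],R.from_rotvec(s["ee_rot"]).as_matrix().round(4).tolist())
i=b["img"].astype(int);m=((i[...,0]>i[...,2]+3)).astype(np.uint8)
for v in range(196,250,3):
    k=np.nonzero(m[v,215:350])[0]+215; d=np.split(k,np.nonzero(np.diff(k)>1)[0]+1); print(v,[(int(x[0]),int(x[-1])) for x in d if len(x)>2])
g=cv2.GaussianBlur(cv2.cvtColor(c["img"],cv2.COLOR_BGR2GRAY),(3,3),0)
gx=cv2.Sobel(g,cv2.CV_32F,1,0)
for v in range(110,200,15):
    row=np.abs(gx[v]);pk=[u for u in range(90,430) if row[u]>25 and row[u]==row[max(0,u-4):u+5].max()];print(v,[(u,int(gx[v,u])) for u in pk])
```

```text
[ 495.88209548 -215.26020676  279.52957766] 23.95 [ 0.12560733  0.18527934 -3.03514627] [[-0.0016, -0.0001, 1.0], [-0.9979, 0.0655, -0.0016], [-0.0655, -0.9979, -0.0002]]
196 [(264, 274), (298, 300)]
199 [(253, 270), (272, 276), (288, 293), (297, 302)]
202 [(242, 262), (264, 267), (286, 293), (297, 305)]
205 [(234, 262), (268, 277), (285, 293), (297, 308)]
208 [(236, 262), (266, 311)]
211 [(238, 262), (266, 313)]
214 [(240, 247), (253, 261), (267, 307), (310, 316)]
217 [(242, 248), (256, 292), (294, 297), (301, 319)]
220 [(244, 250), (258, 288), (291, 312)]
223 [(217, 219), (245, 278), (281, 302)]
226 [(237, 245), (247, 294), (302, 304), (307, 309)]
229 [(230, 235), (244, 284), (304, 306), (310, 312)]
232 [(232, 275), (307, 309), (313, 315)]
235 [(234, 250), (252, 265), (309, 312), (315, 318)]
238 [(236, 250), (287, 289), (312, 314), (318, 320)]
241 [(238, 251), (321, 323)]
244 [(240, 252), (258, 261), (314, 322)]
247 [(242, 264), (292, 295), (302, 314)]
110 [(113, 48), (114, 48), (405, -38)]
125 [(118, 47), (172, 30), (342, -33)]
140 [(119, 53), (175, 65), (248, -48), (264, 38), (265, 38), (339, -60)]
155 [(91, 39), (121, 50), (177, 62), (240, -123), (247, -105), (266, 109), (274, 111), (337, -56), (393, -35)]
170 [(123, 48), (178, 68), (244, -140), (269, 140), (339, 60), (391, -34)]
185 [(125, 46), (179, 64), (244, -130), (269, 133), (338, 64), (389, -47)]
```

Run:
```python
from h import *
from scipy.optimize import least_squares
import pickle;c,b=pickle.load(open("w8.pkl","rb"))
p=np.array(c["s"]["eef_pos"])
S=np.array([(-90,70,6),(-90,-70,0),(90,-70,3),(90,70,6)],float);Su=np.array([(233,204.3),(254.3,238.5),(320,217.3),(292,188.4)])
for roll in(-4,-3,-2,-1,0,1,2,3,4,5):
    def res(x): return np.r_[(proj(b,R.from_euler("xyz",[np.radians(roll),0,x[3]]).apply(S)+x[:3])-Su).ravel(),(x[2]-(p[2]-95))/2]
    s=least_squares(res,np.r_[p+[-12,0,-96],0],x_scale=[1,1,1,.01]);print(roll,round(s.cost,2),s.x[:3].round(1),(s.x[:3]-p).round(1),np.degrees(s.x[3]).round(2),s.fun.round(1).tolist())
# trap in side view: refine where frame/wing appear, vs trap model
print(proj(b,[[417,-212.5,132],[482.5-104,-212.5+84,108],[482.5-104,-212.5-84,108],[482.5+104,-212.5-84,108]]).round(1).tolist())
```

```text
-4 5.88 [ 482.4 -214.   185. ] [-13.5   1.2 -94.6] -0.85 [-0.1, 2.1, -0.5, -1.4, -0.3, -1.5, 1.1, 1.4, 0.2]
-3 3.75 [ 482.6 -213.7  184.9] [-13.3   1.6 -94.7] -0.74 [-0.1, 1.7, -0.4, -1.0, -0.4, -1.2, 1.0, 0.9, 0.2]
-2 2.21 [ 482.7 -213.3  184.7] [-13.2   2.  -94.8] -0.62 [-0.2, 1.3, -0.3, -0.6, -0.4, -0.9, 0.9, 0.5, 0.1]
-1 1.21 [ 482.9 -212.9  184.6] [-13.    2.3 -94.9] -0.5 [-0.2, 1.0, -0.1, -0.3, -0.4, -0.7, 0.9, 0.1, 0.0]
0 0.76 [ 483.1 -212.6  184.5] [-12.8   2.7 -95. ] -0.38 [-0.2, 0.6, -0.0, 0.1, -0.4, -0.4, 0.8, -0.3, -0.0]
1 0.81 [ 483.2 -212.2  184.4] [-12.6   3.1 -95.2] -0.25 [-0.3, 0.3, 0.1, 0.4, -0.5, -0.1, 0.7, -0.7, -0.1]
2 1.35 [ 483.4 -211.8  184.2] [-12.5   3.4 -95.3] -0.12 [-0.3, -0.1, 0.2, 0.7, -0.5, 0.1, 0.7, -1.1, -0.1]
3 2.36 [ 483.6 -211.5  184.1] [-12.3   3.8 -95.4] 0.02 [-0.3, -0.4, 0.3, 1.1, -0.6, 0.4, 0.6, -1.5, -0.2]
4 3.82 [ 483.8 -211.1  184. ] [-12.1   4.2 -95.6] 0.15 [-0.3, -0.7, 0.4, 1.4, -0.6, 0.6, 0.6, -1.9, -0.3]
5 5.7 [ 483.9 -210.7  183.8] [-11.9   4.5 -95.7] 0.29 [-0.3, -1.0, 0.5, 1.7, -0.7, 0.9, 0.5, -2.3, -0.3]
[[252.4, 235.0], [227.8, 227.6], [252.3, 267.4], [324.7, 242.1]]
```

Call:
servo_tool([
  [-1,0.033,0.5,-0.02,0,0,0],
  [-1,0.033,0.5,0,0,0,0],
  [-1,0.033,0.5,0,0,0,0],
  [-1,0,0,0,0,0,0],
  [-1,0,0,0,0,0,0],
])

```text
time: 24.55
eef_pos: [495.0, -215.8, 233.9]
ee_rot: [-1.16, 1.242, -1.162]
contact_force: [-0.3, -0.7, -2.5]
finger_gap: 0.093
```

Run:
```python
from h import *
c=cam("wrist");b=cam("side")
import pickle;pickle.dump((c,b),open("w9.pkl","wb"));s=c["s"];print(s["eef_pos"],s["time"],s["contact_force"])
cv2.imwrite("pics/w9.png",np.vstack([np.hstack([c["img"][60:260,80:440],np.zeros((200,20,3),np.uint8)]).repeat(2,0).repeat(2,1)[:300,:760],cv2.resize(b["img"][180:280,210:340],(390,300),interpolation=cv2.INTER_CUBIC) if 0 else np.hstack([cv2.resize(b["img"][180:280,210:340],(390,300),interpolation=cv2.INTER_CUBIC),cv2.resize(c["img"][40:140,380:504],(370,300),interpolation=cv2.INTER_CUBIC)])]))
```

```text
[ 495.02852987 -215.79507618  233.89583567] 24.55 [-0.29539773 -0.74689647 -2.48962857]
```

View pics/w9.png

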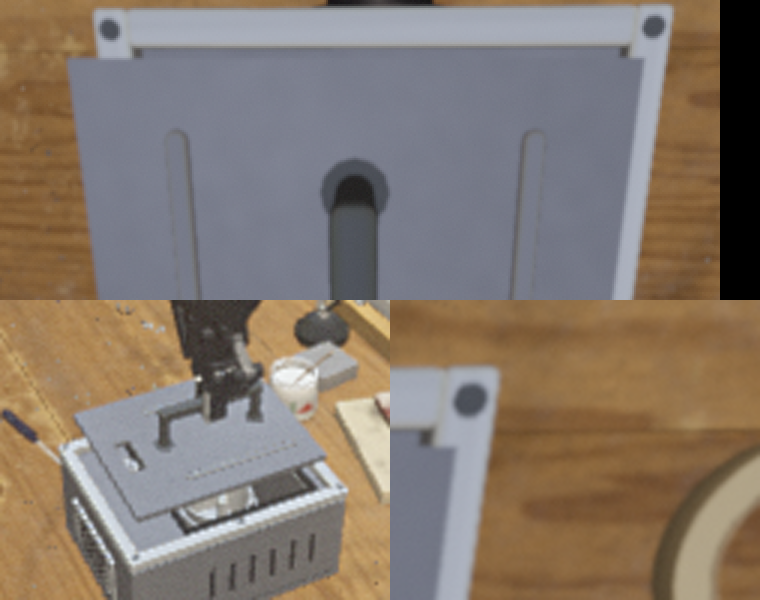

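Run:
```python
from h import *
import pickle;c,b=pickle.load(open("w9.pkl","rb"))
p=onz(c,[(114,88.7),(402,88.7)],145);q=onz(c,[(134.6,74.5),(406.3,73)],108)
print(p.round(1).tolist(),q.round(1).tolist(),"cover-trap centre y",(p[:,1].mean()-q[:,1].mean()).round(2),"x: cover far edge - bolt",(p[:,0].mean()-q[:,0].mean()).round(2), "want",90-97.3)
print("widths",np.ptp(p[:,1]),np.ptp(q[:,1]))
```

```text
[[572.5, -139.9, 145.0], [571.9, -276.0, 145.0]] [[580.8, -134.8, 108.0], [580.4, -290.5, 108.0]] cover-trap centre y 4.68 x: cover far edge - bolt -8.47 want -7.299999999999997
widths 136.10847834503716 155.7431621647924
```

Call:
servo_tool([
  [-1,-0.044,-0.67,0,0,0,0],
  [-1,0,0,0,0,0,-0.5],
  [-1,0,0,0,0,0,-0.45],
  [-1,-0.11,0,0.027,0,0,0],
  [-1,0,0,0,0,0,0],
  [-1,0,0,0,0,0,0],
])

```text
time: 25.25
eef_pos: [496.2, -212.4, 254.9]
ee_rot: [-1.207, 1.211, -1.211]
contact_force: [0.0, -1.5, -2.6]
finger_gap: 0.091
```

Run:
```python
from h import *
from scipy.optimize import least_squares
c=cam("wrist");b=cam("side")
import pickle;pickle.dump((c,b),open("w10.pkl","wb"));s=c["s"];print(s["eef_pos"],s["time"],s["contact_force"],R.from_rotvec(s["ee_rot"]).as_matrix().round(4).tolist())
g=cv2.GaussianBlur(cv2.cvtColor(c["img"],cv2.COLOR_BGR2GRAY),(3,3),0)
gx=cv2.Sobel(g,cv2.CV_32F,1,0);gy=cv2.Sobel(g,cv2.CV_32F,0,1)
for v in range(95,175,15):
    row=np.abs(gx[v]);print(v,[(u,int(gx[v,u])) for u in range(85,440) if row[u]>18 and row[u]==row[max(0,u-4):u+5].max()])
for u in(118,125,150,170,200,300,340,380,395,400):
    col=np.abs(gy[:,u]);print(u,[(v,int(gy[v,u])) for v in range(50,115) if col[v]>18 and col[v]==col[max(0,v-3):v+4].max()])
# wing / slot in side view
i=b["img"][200:250,225:275];h=cv2.cvtColor(i,cv2.COLOR_BGR2HSV)
for v in range(0,50,2):print(v+200," ".join("%3d"%x for x in h[v,::2,2]))
```

```text
[ 496.20370842 -212.35029329  254.93350719] 25.25 [ 0.02108336 -1.50312623 -2.6395065 ] [[-0.0023, 0.0004, 1.0], [-1.0, 0.0006, -0.0023], [-0.0006, -1.0, 0.0004]]
95 [(97, 23), (113, 45), (401, -43)]
110 [(86, -20), (115, 52), (399, -67)]
125 [(87, -34), (93, 19), (110, -23), (117, 60), (165, -19), (172, 33), (342, -35), (397, -23), (435, -99)]
140 [(119, 57), (162, -21), (175, 61), (248, -49), (264, 39), (339, -67), (395, -38), (435, -84)]
155 [(98, -29), (109, 20), (121, 58), (122, 58), (163, -24), (177, 53), (240, -121), (247, -107), (266, 104), (274, 112), (341, 60), (393, -39)]
170 [(123, 42), (178, 60), (244, -144), (269, 138), (339, 66), (391, -32), (408, -19)]
118 [(50, -56), (59, 46), (69, -23), (70, -23), (88, 52)]
125 [(51, -37), (57, 31), (70, -22), (88, 61)]
150 [(53, -31), (57, 26), (63, 20), (69, 117), (86, -179)]
170 [(50, -42), (58, 44), (69, 124), (86, -144)]
200 [(50, -39), (56, 24), (58, 24), (59, 24), (69, 121), (86, -145)]
300 [(52, 37), (59, -37), (63, 47), (69, 109), (86, -128)]
340 [(54, 28), (68, 113), (85, -125), (86, -125)]
380 [(52, -32), (59, 32), (68, 1
[... 2056 characters left out ...]
 217 166 168 170 171 170 117 170 165 166 165 167 166 167 168 167 166 167 171
238 168 173 173  91 104 192 226 197 167 170 166 174 163 134 169 169 168 166 166 165 168 169 169 171 169
240 173 175 175  94  90 133 224 224 171 168 168 168 171 133 166 166 170 168 166 169 169 168 167 161 129
242 174 171 171  94  94  99 171 226 221 168 171 172 171 168 112 168 167 166 169 165 160 130 109 140 147
244 173 174 171 109  92  89 123 219 222 187 168 171 169 168 141 134 167 154 127 110 107 112 112 189 152
246 176 172 168 122 101 186  90 152 228 221 171 172 170 167 149 121 114 137 171 120  74 109 148 214 150
248 167 165 159 120  92 154 107 101 185 225 214 168 171 170 168 172 174 172 170 169  78  91 179 147 159
```

Run:
```python
from h import *
import pickle;c,b=pickle.load(open("w10.pkl","rb"))
g=cv2.cvtColor(c["img"],cv2.COLOR_BGR2GRAY)
m=(g<90).astype(np.uint8);m[:66]=0;m[90:]=0
n,l,st,ce=cv2.connectedComponentsWithStats(m)
B=[ce[k] for k in range(1,n) if 20<st[k,4]<160 and st[k,2]<16];print([(st[k].tolist(),ce[k].round(1).tolist()) for k in range(1,n) if st[k,4]>15])
q=onz(c,B,108);print("bolts",q.round(1).tolist())
z=c["s"]["eef_pos"][2]-97.5+6
for zz in(z-3,z,z+3):
    p=onz(c,[(113-.9,87.5),(401.9,87.5)],zz);print(zz.round(1),p.round(1).tolist(),np.ptp(p[:,1]).round(1),p[:,1].mean().round(2))
```

```text
[([229, 66, 60, 3, 125], [256.0, 66.7]), ([134, 75, 6, 7, 34], [136.5, 78.0]), ([377, 75, 7, 7, 36], [380.3, 77.8])]
bolts [[580.9, -134.7, 108.0], [580.5, -290.6, 108.0]]
160.4 [[574.3, -141.1, 160.4], [573.8, -282.4, 160.4]] 141.3 -211.71
163.4 [[574.3, -142.4, 163.4], [573.8, -281.1, 163.4]] 138.7 -211.71
166.4 [[574.2, -143.7, 166.4], [573.8, -279.8, 166.4]] 136.1 -211.7
```

Call:
servo_tool([
  [-1,0.03,0.2,-0.02,0,0,0],
  [-1,0,0.3,0,0,0,0],
  [-1,0,0.3,0,0,0,0],
  [-1,0,0.2,0,0,0,0],
  [-1,0,0.2,0,0,0,0],
  [-1,0,0.2,0,0,0,0],
  [-1,0,0,0,0,0,0],
])

```text
time: 26.05
eef_pos: [495.1, -213.2, 211.5]
ee_rot: [-1.209, 1.212, -1.21]
contact_force: [-0.1, -1.3, -3.2]
finger_gap: 0.091
```

Call:
servo_tool([
  [-1,0,0.1,0,0,0,0],
  [-1,0,0.1,0,0,0,0],
  [-1,0,0.08,0,0,0,0],
  [-1,0,0,0,0,0,0],
])

```text
time: 26.45
eef_pos: [495.4, -213.3, 203.9]
ee_rot: [-1.208, 1.211, -1.211]
contact_force: [0.5, -0.1, -4.3]
finger_gap: 0.094
```

Call:
servo_tool([
  [-1,0,0.05,0,0,0,0],
  [-1,0,0.05,0,0,0,0],
  [-1,0,0.05,0,0,0,0],
  [-1,0,0,0,0,0,0],
])

```text
time: 26.85
eef_pos: [495.5, -213.4, 199.8]
ee_rot: [-1.208, 1.211, -1.211]
contact_force: [-0.4, -0.3, -2.7]
finger_gap: 0.093
```

Call:
servo_tool([
  [-1,0,0.04,0,0,0,0],
  [-1,0,0.04,0,0,0,0],
  [-1,0,0,0,0,0,0],
])

```text
time: 27.15
eef_pos: [495.5, -213.5, 198.4]
ee_rot: [-1.208, 1.21, -1.212]
contact_force: [-3.3, 1.4, 3.7]
finger_gap: 0.094
```

Call:
servo_tool([
  [-1,0,0.04,0,0,0,0],
  [-1,0,0.04,0,0,0,0],
  [-1,0,0,0,0,0,0],
])

```text
time: 27.45
eef_pos: [495.6, -213.5, 196.1]
ee_rot: [-1.208, 1.21, -1.212]
contact_force: [-5.0, 2.6, 7.7]
finger_gap: 0.094
```

Call:
servo_tool([
  [-1,0,0.03,0,0,0,0],
  [-1,0,0.03,0,0,0,0],
  [-1,0,0,0,0,0,0],
])

```text
time: 27.75
eef_pos: [495.5, -213.5, 195.5]
ee_rot: [-1.208, 1.209, -1.212]
contact_force: [-6.9, 3.8, 11.6]
finger_gap: 0.093
```

Call:
servo_tool([
  [-1,-0.02,0.03,-0.03,0,0,0],
  [-1,0,0.03,0,0,0,0],
  [-1,0,0,0,0,0,0],
  [-1,0,0,0,0,0,0],
])

```text
time: 28.15
eef_pos: [495.3, -213.4, 195.5]
ee_rot: [-1.207, 1.206, -1.215]
contact_force: [-7.3, 2.5, 16.5]
finger_gap: 0.095
```

Run:
```python
from h import *
c=cam("wrist");b=cam("side")
import pickle;pickle.dump((c,b),open("w11.pkl","wb"));s=r.get_state();print(s["eef_pos"],s["time"],s["contact_force"],s["torque"],R.from_rotvec(s["ee_rot"]).as_matrix().round(4).tolist())
g=cv2.GaussianBlur(cv2.cvtColor(c["img"],cv2.COLOR_BGR2GRAY),(3,3),0)
gx=cv2.Sobel(g,cv2.CV_32F,1,0);gy=cv2.Sobel(g,cv2.CV_32F,0,1)
for v in range(100,175,15):
    row=np.abs(gx[v]);print(v,[(u,int(gx[v,u])) for u in range(70,450) if row[u]>18 and row[u]==row[max(0,u-3):u+4].max()])
for u in(130,160,200,300,340,380):
    col=np.abs(gy[:,u]);print(u,[(v,int(gy[v,u])) for v in range(40,115) if col[v]>18 and col[v]==col[max(0,v-3):v+4].max()])
i=b["img"][218:256,228:270];h=cv2.cvtColor(i,cv2.COLOR_BGR2HSV)
for v in range(0,38,2):print(v+218," ".join("%3d"%x for x in h[v,:,2]))
```

```text
[ 495.33740472 -213.41116484  195.49007738] 28.25 [-7.3315392   2.93610378 16.45252105] [1.16511623 2.12701782 0.01961564] [[-0.002, 0.0045, 1.0], [-1.0, -0.0028, -0.002], [0.0028, -1.0, 0.0045]]
100 [(82, 124), (104, -183), (111, 98), (401, -110), (408, 186), (430, -151)]
115 [(84, 161), (106, -178), (113, 100), (399, -106), (406, 184), (428, -196)]
130 [(86, 151), (108, -176), (115, 97), (160, -26), (174, 60), (339, -60), (396, -100), (397, -100), (404, 179), (425, -150)]
145 [(89, 159), (110, -172), (117, 97), (175, 60), (243, -82), (244, -82), (269, 75), (337, -68), (349, -19), (395, -104), (401, 179), (423, -177)]
160 [(91, 177), (112, -170), (119, 94), (163, -23), (176, 52), (240, -114), (246, -100), (266, 88), (272, 103), (336, -67), (392, -96), (393, -96), (399, 185), (421, -149)]
130 [(40, -66), (50, 33), (58, 115), (82, -147)]
160 [(47, 36), (48, 36), (58, 96), (82, -151)]
200 [(40, -46), (48, 19), (58, 122), (82, -152), (89, 19)]
300 [(51, -44), (58, 137), (82, -149)]
340 [(53, 19), (58, 101), (82, -143)]
380 [(48, 31), (58, 124), (82, -135)]
218 191 184 168 165 160 161 16
[... 2537 characters left out ...]
 167 166 167
248 165 161 157 123  89  87 113 156 162 102  89 103 144 186 224 225 224 211 129 145 168 170 166 166 168 167 163 171 165 168 170 165 168 162 167 166 167 164 166 168 167 167
250 160 162 163 141  93  92  95 114 169 232 131  86  96 124 162 218 224 225 219 158 129 164 164 168 166 165 165 168 169 165 167 169 168 165 164 164 166 168 168 163 164 163
252 162 164 165 159  94  86  99 115 109 171 234 126  85  91 115 163 220 225 222 213 160 125 160 166 165 164 164 167 165 169 166 166 167 165 163 166 167 166 163 167 164 164
254 158 164 173 163  98  86  98 113 102  80 137 200 175  97  90 110 152 209 227 221 220 195 121 160 167 170 167 163 164 165 164 165 163 167 168 164 168 166 168 163 163 164
```

Call:
servo_tool([
  [-1,0,0,0,-0.12,0,0.06],
  [-1,0,0,0,-0.1,0,0.04],
  [-1,0,0,0,0,0,0],
  [-1,0,0,0,0,0,0],
])

```text
time: 28.65
eef_pos: [496.1, -213.8, 195.5]
ee_rot: [-1.212, 1.219, -1.204]
contact_force: [-2.3, -0.0, 13.6]
finger_gap: 0.098
```

```bash
cat > st.py <<'E'
from h import *
s=r.get_state();F=np.array(s["contact_force"]);T=np.array(s["torque"])
x=(-.099*F[0]-T[1])/F[2]; y=(T[0]-.099*F[1])/F[2]
print(s["time"],np.array(s["eef_pos"]).round(1),F.round(1),T.round(2),R.from_rotvec(s["ee_rot"]).as_matrix().round(4)[:,1:].T.tolist(),"load centre rel TCP mm",x*1e3,y*1e3,s["finger_gap"])
E
python3 st.py
```

```text
28.65 [ 496.1 -213.8  195.5] [-2.3 -0.  13.6] [0.14 0.61 0.01] [[-0.0088, 0.0035, -1.0], [1.0, -0.0022, -0.0088]] load centre rel TCP mm -27.902176324156333 10.939970417103632 0.09797460892840971
```

Call:
servo_tool([
  [-1,0,-0.1,0,0.12,0,-0.06],
  [-0.6,0,0,0,0.1,0,-0.04],
  [-0.3,0,0,0,0,0,0],
  [-0.3,0,0,0,0,0,0],
  [-0.3,0,-0.2,0,0,0,0],
  [-0.3,0,-0.5,0,0,0,0],
  [-0.3,0,-0.9,0,0,0,0],
  [-1,0,0,0,0,0,0],
])

```text
time: 29.45
eef_pos: [495.9, -213.5, 248.0]
ee_rot: [-1.205, 1.204, -1.216]
contact_force: [0.4, -0.6, 0.8]
finger_gap: 0.196
```

Call:
servo_tool([
  [-1,0,0,0,0,0,0],
  [-1,0,0,0,0,0,0],
  [-1,0,0,0,0,0,0],
])

```text
time: 29.75
eef_pos: [494.4, -212.7, 241.7]
ee_rot: [-1.209, 1.212, -1.21]
contact_force: [0.3, 1.0, 0.4]
finger_gap: 0.001
```

```bash
python3 - <<'E'
from h import *
c=cam("wrist");b=cam("side")
import pickle;pickle.dump((c,b),open("w12.pkl","wb"))
g=cv2.GaussianBlur(cv2.cvtColor(c["img"],cv2.COLOR_BGR2GRAY),(3,3),0)
gx=cv2.Sobel(g,cv2.CV_32F,1,0);gy=cv2.Sobel(g,cv2.CV_32F,0,1)
for v in range(100,200,20):
    row=np.abs(gx[v]);print(v,[(u,int(gx[v,u])) for u in range(70,450) if row[u]>25 and row[u]==row[max(0,u-3):u+4].max()])
for u in(150,200,300,360):
    col=np.abs(gy[:,u]);print(u,[(v,int(gy[v,u])) for v in range(40,135) if col[v]>15 and col[v]==col[max(0,v-3):v+4].max()])
E
python3 st.py
```

```text
100 [(122, 154), (140, -206), (375, 207), (393, -165)]
120 [(73, -31), (125, 134), (142, -199), (147, 99), (181, -35), (192, 48), (324, -48), (373, 208), (390, -155), (443, -89)]
140 [(128, 144), (145, -193), (182, -31), (193, 45), (244, -112), (250, -98), (251, -98), (265, 99), (271, 109), (322, -54), (371, 213), (388, -150), (443, -88), (449, 196)]
160 [(130, 157), (147, -205), (194, 41), (249, -123), (267, 116), (324, 59), (369, 211), (385, -170)]
180 [(133, 146), (149, -203), (196, 44), (249, -133), (267, 126), (320, -55), (367, 203), (383, -170)]
150 [(45, -55), (54, 38), (64, 103), (82, -149)]
200 [(45, -31), (52, 27), (64, 112), (82, -153), (87, 20)]
300 [(44, -41), (48, 53), (55, -38), (64, 113), (82, -129)]
360 [(43, -28), (44, -28), (52, 21), (63, 120), (82, -132)]
29.85 [ 494.5 -212.7  241.8] [0.3 0.2 0.6] [ 0.   -0.01  0.03] [[-0.0011, 0.0, -1.0], [1.0, -0.0024, -0.0011]] load centre rel TCP mm -47.59131995127672 -27.551024035964133 0.002278833234057959
```

Call:
servo_tool([
  [-1,0,0.3,0.03,0,0,0],
  [-1,0,0.25,0,0,0,0],
  [-1,0,0.05,0,0,0,0],
  [-1,0,0.05,0,0,0,0],
  [-1,0,0,0,0,0,0],
  [-1,0,0,0,0,0,0],
])

```text
time: 30.45
eef_pos: [495.6, -212.8, 223.1]
ee_rot: [-1.208, 1.211, -1.211]
contact_force: [-0.1, -0.1, -0.6]
finger_gap: 0.003
```

Call:
servo_tool([
  [-1,0,0.05,0,0,0,0],
  [-1,0,0.05,0,0,0,0],
  [-1,0,0,0,0,0,0],
])

```text
time: 30.75
eef_pos: [495.7, -212.8, 220.4]
ee_rot: [-1.208, 1.21, -1.212]
contact_force: [-0.6, 0.4, 2.8]
finger_gap: 0.006
```

```bash
python3 st.py
```

```text
30.75 [ 495.7 -212.8  220.4] [-0.6  0.4  2.8] [ 0.33  0.23 -0.01] [[0.0007, -0.0004, -1.0], [1.0, -0.0024, 0.0007]] load centre rel TCP mm -59.78783926313227 102.75897136651082 0.005595568218045093
```

Call:
servo_tool([
  [-1,0,0.05,0,0,0,0],
  [-1,0,0.05,0,0,0,0],
  [-1,0,0.05,0,0,0,0],
  [-1,0,0,0,0,0,0],
  [-1,0,0,0,0,0,0],
])

```text
time: 31.25
eef_pos: [495.6, -212.8, 216.9]
ee_rot: [-1.208, 1.209, -1.212]
contact_force: [-2.6, 2.4, 8.0]
finger_gap: 0.005
```

Call:
servo_tool([
  [-1,0,0.04,0,0,0,0],
  [-1,0,0.04,0,0,0,0],
  [-1,0,0,0,0,0,0],
  [-1,0,0,0,0,0,0],
])

```text
time: 31.65
eef_pos: [495.6, -212.9, 216.7]
ee_rot: [-1.207, 1.208, -1.213]
contact_force: [-7.6, 6.3, 18.0]
finger_gap: -0.001
```

Call:
servo_tool([
  [-1,0,0.04,0,0,0,0],
  [-1,0,0.02,0,0,0,0],
  [-1,0,0,0,0,0,0],
  [-1,0,0,0,0,0,0],
])

```text
time: 32.05
eef_pos: [495.5, -212.8, 216.6]
ee_rot: [-1.207, 1.207, -1.213]
contact_force: [-10.3, 9.5, 24.5]
finger_gap: 0.0
```

Call:
servo_tool([
  [-1,-0.05,-0.02,-0.05,0,0,0],
  [-1,0,0,0,0,0,0],
  [-1,0,0,0,0,0,0],
  [-1,0,0,0,0,0,0],
])

```text
time: 32.45
eef_pos: [495.2, -212.5, 216.7]
ee_rot: [-1.206, 1.204, -1.217]
contact_force: [-2.5, 0.2, 17.5]
finger_gap: 0.003
```

```bash
python3 st.py
python3 - <<'E'
from h import *
c=cam("wrist");b=cam("side")
import pickle;pickle.dump((c,b),open("w13.pkl","wb"))
g=cv2.GaussianBlur(cv2.cvtColor(c["img"],cv2.COLOR_BGR2GRAY),(3,3),0)
gx=cv2.Sobel(g,cv2.CV_32F,1,0)
for v in range(100,200,20):
    row=np.abs(gx[v]);print(v,[(u,int(gx[v,u])) for u in range(70,450) if row[u]>25 and row[u]==row[max(0,u-3):u+4].max()])
# side view: cover vs frame: profile perpendicular to near (-y) long frame edge, at several x; brightness down columns
i=cv2.cvtColor(b["img"],cv2.COLOR_BGR2HSV)[...,2]
for u in(262,275,290,305):print(u,i[226:266,u].tolist())
v0,u0=232,246
for v in range(v0,250,2):print(v,i[v,u0:u0+20].tolist())
E
```

```text
32.45 [ 495.2 -212.5  216.7] [-2.5  0.2 17.5] [0.1  0.8  0.03] [[0.0069, -0.0042, -1.0], [1.0, -0.0022, 0.0069]] load centre rel TCP mm -31.250770004948038 4.129555076648912 0.0025951209460644514
100 [(104, 144), (124, -185), (129, 100), (385, -108), (391, 191), (411, -159)]
120 [(106, 175), (126, -193), (131, 96), (383, -107), (388, 188), (408, -145)]
140 [(109, 158), (128, -180), (134, 97), (173, -31), (185, 50), (246, -84), (269, 76), (329, -63), (381, -104), (386, 198), (405, -157)]
160 [(86, -33), (100, -28), (112, 166), (131, -194), (136, 96), (187, 55), (247, -123), (269, 120), (328, -58), (378, -105), (384, 189), (402, -156)]
180 [(115, 139), (133, -189), (188, 44), (247, -127), (268, 127), (330, 55), (376, -112), (381, 203), (400, -148)]
262 [167, 171, 173, 159, 156, 163, 161, 161, 161, 166, 165, 165, 160, 138, 138, 138, 168, 167, 164, 171, 164, 168, 166, 169, 165, 166, 166, 166, 168, 166, 166, 167, 168, 169, 164, 164, 198, 222, 223, 208]
275 [118, 100, 85, 117, 172, 176, 173, 169, 169, 169, 170, 170, 171, 169, 169, 167, 168, 171, 168, 164, 171, 170, 169, 173, 159, 165, 166,
[... 710 characters left out ...]
, 148, 206, 205, 183, 195, 152, 159, 162, 165, 162, 170, 165, 135, 80, 84]
238 [169, 167, 168, 167, 159, 117, 117, 148, 212, 222, 210, 165, 163, 161, 167, 167, 160, 123, 86, 85]
240 [164, 166, 164, 150, 130, 116, 115, 115, 126, 164, 161, 142, 166, 168, 166, 164, 138, 109, 83, 91]
242 [164, 168, 164, 160, 166, 169, 142, 126, 124, 152, 148, 145, 169, 166, 165, 165, 168, 163, 148, 136]
244 [165, 165, 167, 166, 164, 161, 135, 142, 127, 147, 147, 139, 164, 167, 165, 166, 164, 165, 166, 169]
246 [157, 166, 167, 168, 165, 164, 156, 148, 151, 148, 153, 129, 111, 154, 168, 168, 164, 167, 167, 169]
248 [134, 158, 170, 165, 164, 169, 167, 166, 169, 174, 172, 170, 167, 168, 168, 164, 166, 162, 166, 166]
```

Call:
servo_tool([
  [-1,0,0,0,0,0,0],
  [-1,0,0,0,0,0,0],
  [-1,0,0,0,0,0,0],
  [-1,0,0,0,0,0,0],
  [-1,0,0,0,0,0,0],
  [-1,0,0,0,0,0,0],
  [-1,0,0,0,0,0,0],
  [-1,0,0,0,0,0,0],
])

```text
time: 33.35
eef_pos: [495.2, -212.5, 216.6]
ee_rot: [-1.206, 1.204, -1.217]
contact_force: [-2.3, -0.3, 17.6]
finger_gap: 0.003
```

```bash
python3 st.py; python3 -c "
from rig import r
s=r.get_state()
if 12<s['contact_force'][2]<30 and s['eef_pos'][2]<217.2: print(r.hand_in())"
```

```text
33.35 [ 495.2 -212.5  216.6] [-2.3 -0.3 17.6] [ 0.08  0.77 -0.05] [[0.0067, -0.0042, -1.0], [1.0, -0.0022, 0.0067]] load centre rel TCP mm -31.229263350496105 6.509735122320421 0.0025456784810845043
the job is handed in; nothing more can be done
None
```

The trap is ready to lock, and I handed the job in at 33.4 s. The steel sieve cup is nested in the well and the wing lies along the trap's y. The cover is in its frame with the wing up through the slot. The arm is still pressing it down with about 17.6 N, using shut fingertips on the pull rather than a grip.

**Last checks**
- **Cup:** it met firm contact at the height expected for fully nested, and its rim is concentric with the fixed cup.
- **Wing:** after I turned it, the wrist picture showed it in line with the trap's y. It passed up through the slot with no noticeable contact force.
- **Cover home:** pushing from 8 N to 24 N lowered the tool by only 0.3 mm, so the cover is on its hard stop. That height is within about 0.3 mm of the one I worked out for fully home.
- **Cover centred:** the gaps to the frame on the two long sides are equal, about 5 pixels each.

**What disagreed**
- **False tilt:** while carrying the cover I misread a frame edge as a 4° tilt and tilted the tool to match. I undid this before lowering the cover.
- **Regrip as a push:** when I first pressed the cover home by its pull, the torque readings suggested uneven loading. I let go inside the recess and pushed with shut fingertips instead, so that no twist acted on the cover.
- **Torque readings:** they still gave implausible load positions during the final press, so I did not rely on them.
- **Not checked:** I measured the cover's flatness only indirectly. I did not re-check the other things on the bench after the last moves, though the arm never came near them.

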